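# Pin the swivel bush of the mould stand

## Robot

A 7-joint arm with a two-finger parallel gripper is mounted at the origin on the work surface. World frame = base frame: x ahead of the robot, y to its left, z up, the work surface at z = 0. Lengths are in mm, angles in degrees, forces in N, time in s.
With the tool pointing down it reaches from about 425 to 950 mm from the base axis. Payload 4.7 kg.
Tool frame: the origin (TCP) lies at the very end of the fingers, on their centre line; the grasp point (between the pads) lies 19 mm behind it; y points along the fingers, z is the direction in which the jaws open and shut, and the axes are right-handed (so a half turn about y gives the same grasp; the last joint's range is limited). The gripper opens to 87 mm and grips with 3 to 60 N. Pads are 19 mm wide; open, the fingers measure 117 mm over their backs; the gripper's body (75 mm by 190 mm) begins 51 mm behind the grasp point.
Start: joints at [-72.187, 26.849, -2.785, 87.806, 1.381, 65.374, -4.715], TCP at [224.937, 636.438, 222.573] pointing down, gripper open.
Joint ranges: [-148.3, 148.3], [-19.14, 114.17], [-79.39, 73.82], [5.75, 140.21], [-59.74, 239.74], [12.07, 113.84], [-152.46, 152.46]. Speed limits (degrees/s): [147.25, 147.25, 180, 180, 180, 180, 180].

## Interface

Orientations are given as [roll, pitch, yaw] about the fixed x, y, z axes, in that order (R = Rz(yaw) Ry(pitch) Rx(roll)).
In Python, from station import arm, vision, order, nets gives the robot as it stands. The module is installed in compiled form; this text tells all that it offers.
- The arm moves only by the tool step_arm, never from a script. Its arguments are lists of equal length, an entry for each row: "slide": the shift along the world's x, y, z in m, a list of three; "rot": the turn, a rotation vector about the world's x, y, z in rad, a list of three; "hand": the closure, from 0 (fully open) to 1 (shut). In form: {"slide": [[x, y, z], ...], "rot": [[wx, wy, wz], ...], "hand": [hand, ...]}. A call has 1 to 8 rows; each row is the pose to reach, as a shift and turn from the pose commanded when the call began; what a row does not reach only later rows make up. A row lasts 1/10 s, in which the tool goes at most 50 mm and 8.59 degrees, less where a joint would pass 70% of its speed; a pose out of reach is approached as far as the arm can. A call with a gripper value outside its range is refused whole. The fingers move at their own pace and stop on an object; "grip_force" is the grip in N (left out, the last holds). Time passes only in rows, so rows that repeat a pose let the fingers close. It gives the time, the measured TCP pose, the force and the opening at its end, in the units of the state.
- arm.get_obs(): the state, without advancing time (a new reading comes with each control period).
- vision.capture(name): name is "side" or "top" or "wrist"; returns the picture (420x560x3 uint8, red, green, blue); there is no depth.
- vision.camera_model(name): a dict with "fovy" (degrees; the focal length in pixels is half the picture's height over the tangent of half this angle, whatever the lens; pixels are square), "cx", "cy" (the principal point, pixels), "rvec" (rotation vector, rad) and "tvec" (3), from world to camera coordinates, as OpenCV has them. Camera axes: x right, y down, z forward; pixel columns grow to the right and rows downward; lengths in mm; the calibration is good to about 2 mm. A picture is of the moment at which its call begins: read the wrist's pose just before it. camera_model takes no time and is no camera call; for the wrist camera it gives the pose at the moment of the call.
- order.job_done(): hands the job in, once; it reports no verdict.
Trained networks look in the newest picture that a camera, given by its name, has taken for a name from the list of things; names that differ only in an ending like _2 or _b are one class to them, and where a whole thing is asked for, a point or a joint stands for the part that bears it (a point fixed in the world has none). Each returns a list of dicts, best first, with "confidence" (0 to 1); they miss things now and then, are a little off and sometimes report something else, mostly with a low value. They report only what shows in the picture. A call takes as long as a camera call. They do not tell look-alikes from the thing itself.
- nets.look_for(camera, query): "at" ([column, row] in pixels, amid what is visible of it).
- nets.place_of(camera, query): "at" ([column, row] in pixels: a listed point, or the origin of a listed thing).
The state is a dict: "time_s": time; "joint_positions": joint angles; "joint_velocities": joint speeds; "effort": joint torques, N m; "position": TCP position; "tcp_rot": TCP orientation; "ft_force": force on the tool from outside, world axes, zero at the start; "torque": the same for the moment, N m; "finger_gap": finger opening in mm.
Only numpy, scipy, OpenCV 4.12 (cv2) and the standard library are available. Lean on these libraries where they do the work, as an engineer would, in place of code of your own. Each camera call takes 0.05 s, during which the arm holds its last target.

## Task

First turn the swivel bush on the mould base, by the bar on its top, until its cross-hole lines up with the holes of the two upright plates beside it. Then take the index pin out of its wooden rack, lay it in the two V rests of the base with its tip towards the bush and let go of it; finally take it by its head and slide it through the bush, fully home, until the head meets the rear rest. Let go, and leave the glass, the can, the paddle and the shears where they are.

Things in the scene. Friction and masses are not known exactly. Their poses are not given: they have to be found in the camera images.
- base: Fixed mould base: dark steel plate 186 x 80 x 12 mm (x = -146 to 40 mm) on the bench, bearing two upright steel plates with the swivel bush between them and two V rests in a row before them. Origin on the bench under the bush's turning axis; x axis level, the way the pin goes in; z up. The pin's line runs along x, 50 mm above the bench, y = 0.
- bore (a point): Where the bush's turning axis crosses the pin's line, 50 mm above the bench; axes as the base. The upright plates span x = -26 to -19 and 19 to 26 mm from here, 52 mm wide, tops 64 mm above the bench, each with a 20 x 20 mm window centred on the pin's line.
- seat (a point): Point on the pin's line at the back face of the rear V rest (x = -136 mm of the base); axes as the base. When the pin is home the front face of its head is here. V rests: open upward, 90 degrees, 34 mm wide at the mouth (40 overall), tops 56 mm above the bench, carrying a 16 mm bar exactly on the pin's line; the rear at base x = -136 to -118 mm, the front at -36 to -26 mm, finger room between.
- bush_grip (a point): Point in the upright bar on the swivel bush, on its turning axis, 94 mm above the bench; turns with it. x along the bar, z up. Steel bar 50 mm long, 12 thick, 72 to 106 mm above the bench, on a 52 mm disc. The 20 x 20 mm cross-hole through the bush (36 mm diameter) is parallel to the bar. It turns about the vertical with light friction, stays put, starts 34 to 90 degrees off.
- rack: Fixed wooden pin rack, foot 215 x 74 x 12 mm, with V notches at x = 8 to 20 and 140 to 152 mm (40 wide, tops 51 mm high) and a walled pocket (x = -48 to 5 mm, 58 wide, 60 high) holding the pin's head, too narrow for fingers. Origin on the bench under the head's front face (+-4 mm); x towards the pin's tip. Pin axis 45 mm above the bench; it lifts straight out by the shank.
- pin: Index pin, 198 mm long: round steel shank 16 mm in diameter, 168 long, the last 12 mm tapering to 8 mm at the tip; round dark wooden head 30 mm in diameter, 30 long. Origin on its axis at the head's front face; x towards the tip (head at x = -30 to 0). About 0.27 kg, balance point near x = 79 mm. With its tip at the near upright it balances in the two V rests.
- pin_tip (a point): The tip of the pin, on its axis 168 mm from the front face of the head; axes as the pin.
- tumbler: A glass tumbler, 72 mm wide, 85 mm high, on the bench; leave it. Origin at the centre of its underside.
- can: A dark steel can, 84 mm wide, 95 mm high; leave it. Origin at the centre of its underside.
- paddle: A light wooden paddle, 210 mm long, 18 mm thick, lying flat; leave it. Origin on its underside where blade and handle meet.
- shears: Steel shears, 210 mm long, 12 mm thick, lying flat; leave them. Origin on the underside near the pivot.
Not all that is in view belongs to the job. What is meant by the pin is not red, and is the smaller of those in its own colour.

How it is judged:
By the outcome, as a careful person would: the job done as asked, in the order asked, and still so for the second after the job is handed in, with the robot touching nothing.
It also fails if it takes over 61 s, if anything falls off the work surface, if the arm or the gripper's body presses on something with over 40 N, if the wrist force passes 120 N, or if a joint passes its speed limit or range.

## Working session

There is one attempt and no reset: what is moved stays moved. The work goes in short steps, Python scripts to look and compute and a tool call to move; the robot and the scene stay as the last step left them, time stands still between calls to the robot, and variables do not carry over. Pictures are saved under pics/ and viewed, and the job is handed in when it is done.

Besides the shell and the picture viewer there is one more tool, called after "Emit:" as name(argument=value, ...) on one line, values as JSON. step_arm: Moves the arm, as the interface text tells. Its arguments: {"type":"object","properties":{"slide":{"type":"array","items":{"type":"array","items":{"type":"number"}}},"rot":{"type":"array","items":{"type":"array","items":{"type":"number"}}},"hand":{"type":"array","items":{"type":"number"}},"grip_force":{"type":"number"}},"required":["slide","rot","hand"]}

```bash
mkdir -p pics; ls; python3 - <<'E'
from station import arm, vision, order, nets
import cv2
o=arm.get_obs(); print(o)
for n in ["side","top","wrist"]:
    im=vision.capture(n); cv2.imwrite(f"pics/{n}0.png",im[:,:,::-1]); print(n,vision.camera_model(n))
E
```

```text
pics
{'time_s': 0.0, 'joint_positions': array([-72.18632866,  26.89708265,  -2.7836673 ,  87.87325896,
         1.3804002 ,  65.37207034,  -4.71393867]), 'joint_velocities': array([ 0.04901559, -0.05433374,  0.0280015 , -0.06463491, -0.03869132,
        0.00298125,  0.11568341]), 'effort': array([-7.52332289e-04, -5.07974267e+01, -8.10672250e-02, -2.36160904e+01,
       -6.14121440e-02,  3.76583298e-02,  1.73382437e-04]), 'position': array([224.78075718, 635.85717823, 221.5054307 ]), 'tcp_rot': array([-9.01088146e+01, -3.76174458e-03, -1.94669501e+01]), 'ft_force': array([ 0.05688098, -0.00570339,  0.52623782]), 'torque': array([-0.00300827,  0.00836278, -0.0051646 ]), 'finger_gap': 87.17660753044682}
side {'fovy': 43.15941639721494, 'cx': 273.0323952784841, 'cy': 214.80487992527915, 'rvec': array([ 2.07121713, -0.49449957,  0.2810248 ]), 'tvec': array([-519.67241851,  157.41297083, 1663.5658611 ])}
top {'fovy': 49.64414079725631, 'cx': 273.34520636134414, 'cy': 213.65649476388057, 'rvec': array([ 2.1130487 , -2.16264489,  0.22358914]), 'tvec': array([ -71.81487094,  554.07396518, 1277.52023749])}
wrist {'fovy': 66.03829662355172, 'cx': 278.178178117617, 'cy': 209.5150280612433, 'rvec': array([-2.36334159, -1.67165839, -0.24176873]), 'tvec': array([-673.9401761 ,  -34.16299135,  390.88092819])}
```

View pics/side0.png

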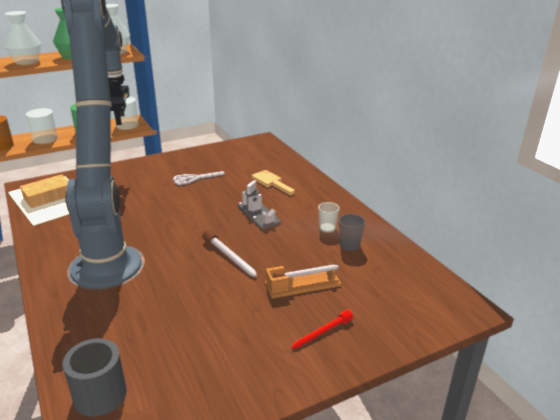

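View pics/top0.png

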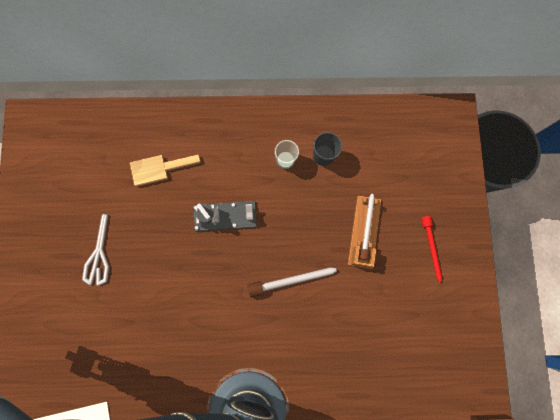

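View pics/wrist0.png

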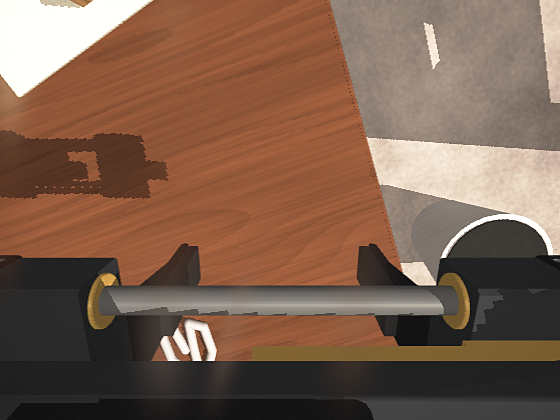

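The top view shows the base at about (225,215) with the bush at its left end, and the bar on the bush at (203,212). The pin candidates are the pin in the rack at (368,225), a loose larger one at (293,282), and a red one at (432,250). By the description (in the rack, not red, the smaller), I choose the rack pin. I'll check it in a crop and measure.

```bash
cat > h.py <<'E'
import numpy as np, cv2
from scipy.spatial.transform import Rotation as R
def K(m): 
    f=210/np.tan(np.radians(m['fovy']/2)); return np.array([[f,0,m['cx']],[0,f,m['cy']],[0,0,1]])
def proj(m,P):
    return cv2.projectPoints(np.float64(P).reshape(-1,1,3),m['rvec'],m['tvec'],K(m),None)[0].reshape(-1,2)
def plane(m,uv,z):
    Rm=cv2.Rodrigues(m['rvec'])[0]; c=-Rm.T@m['tvec']
    d=Rm.T@np.linalg.inv(K(m))@np.array([uv[0],uv[1],1.]); s=(z-c[2])/d[2]; return c+s*d
def crop(im,x0,y0,x1,y1,s,name):
    c=cv2.resize(im[y0:y1,x0:x1,::-1],None,fx=s,fy=s,interpolation=cv2.INTER_CUBIC); cv2.imwrite(name,c)
E
python3 - <<'E'
from station import arm, vision, order, nets
from h import *
zs={'bore':50,'seat':50,'bush_grip':94,'base':0,'rack':0,'pin':45,'pin_tip':45,'tumbler':0,'can':0,'paddle':0,'shears':0}
for cam in ['top','side']:
    im=vision.capture(cam); m=vision.camera_model(cam)
    if cam=='top':
        crop(im,180,180,300,270,6,'pics/c1.png'); crop(im,330,180,400,280,6,'pics/c2.png')
    else: crop(im,220,170,360,300,5,'pics/c3.png')
    for q,z in zs.items():
        for r in nets.place_of(cam,q)[:3]:
            print(cam,q,round(r['confidence'],2),np.round(r['at'],1),np.round(plane(m,r['at'],z),0))
print(arm.get_obs()['time_s'])
E
```

```text
top bore 0.72 [201.3 214.3] [555. 126.  50.]
top bore 0.32 [205.9 216.4] [549. 112.  50.]
top seat 0.83 [253.9 210.1] [564. -28.  50.]
top seat 0.48 [206.2 217.4] [546. 111.  50.]
top bush_grip 0.57 [204.  209.5] [560. 112.  94.]
top base 0.66 [208.5 217. ] [556. 110.   0.]
top rack 0.58 [360.4 247.8] [ 452. -346.    0.]
top pin 0.89 [364.7 250.3] [ 439. -348.   45.]
top pin 0.77 [428.9 224.7] [ 511. -543.   45.]
top pin 0.73 [262.7 285.8] [345. -49.  45.]
top pin_tip 0.93 [371.7 195.4] [ 603. -379.   45.]
top pin_tip 0.68 [335.4 268.5] [ 389. -260.   45.]
top tumbler 0.6 [284.  158.9] [ 734. -124.    0.]
top can 0.95 [319.7 152.9] [ 752. -236.    0.]
top can 0.28 [365.  252.2] [ 438. -359.    0.]
top paddle 0.88 [164.3 166.9] [715. 246.   0.]
top shears 0.93 [100.1 250.2] [462. 431.   0.]
top shears 0.72 [371.4 194. ] [ 617. -390.    0.]
side bore 0.76 [250.4 195.6] [551. 121.  50.]
side seat 0.85 [269.7 214.3] [555. -29.  50.]
side bush_grip 0.69 [251.8 187.1] [550. 104.  94.]
side base 0.65 [249.  207.3] [546. 125.   0.]
side base 0.26 [249.  184.8] [620. 286.  -0.]
side rack 0.65 [287.3 286.1] [ 455. -346.    0.]
side pin 0.57 [340.3 317.2] [ 491. -571.   45.]
side pin 0.56 [214.2 242.5] [323. -97.  45.]
side pin 0.52 [285.6 275.6] [ 446. -350.   45.]
side pin_tip 0.85 [255.8 272.7] [ 374. -298.   45.]
side pin_tip 0.84 [337.6 264.3] [ 611. -372.   45.]
side pin_tip 0.75 [287.9 346.3] [ 318. -601.   45.]
side tumbler 0.6 [326.  227.4] [ 728. -122.    0.]
side can 0.8 [349.1 243.9] [ 743. -243.    0.]
side can 0.49 [249.7 187.8] [612. 262.   0.]
side paddle 0.88 [275.  184.9] [713. 238.   0.]
side shears 0.7 [199.4 180.1] [457. 413.   0.]
1.35
```

View pics/c1.png

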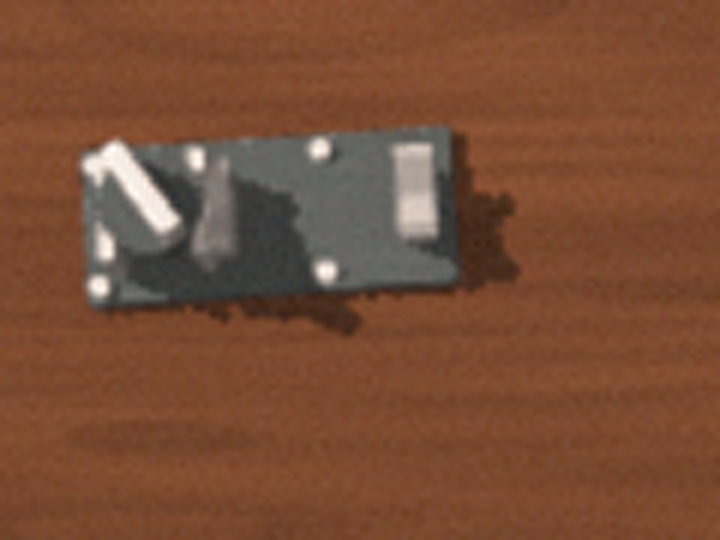

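View pics/c2.png

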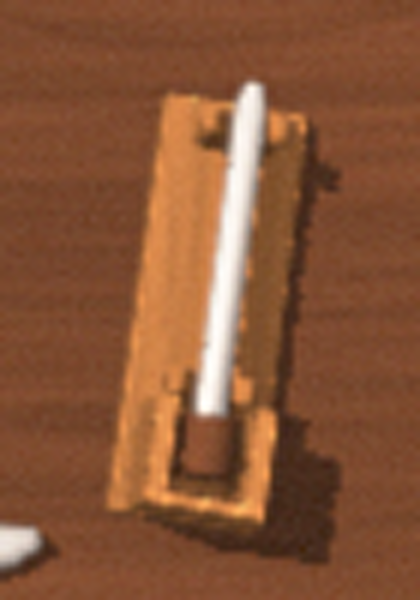

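View pics/c3.png

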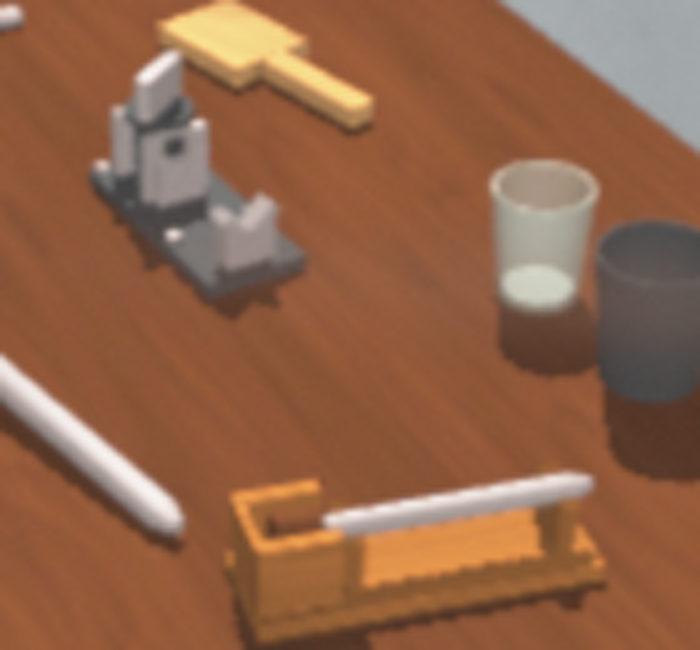

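```bash
python3 - <<'E'
from station import vision, arm
from h import *
m=vision.camera_model('top')
C=[(82,152),(450,128),(460,285),(92,305)]
P=[plane(m,(u/6+180,v/6+180),12)for u,v in C]
for p in P: print('plate',np.round(p,1))
x1=((P[1]+P[2])-(P[0]+P[3]))/2; print('len',np.linalg.norm(x1),'wid',np.linalg.norm(P[0]-P[3]),'yaw',np.degrees(np.arctan2(-x1[1],-x1[0])))
B=[plane(m,(u/6+180,v/6+180),106)for u,v in [(113,147),(172,226)]]
B=[plane(m,(u/6+180,v/6+180),106)for u,v in [(113,145),(172,225)]]
d=B[1]-B[0];print('bar',B,np.linalg.norm(d),np.degrees(np.arctan2(d[1],d[0])),(B[0]+B[1])/2)
S=[plane(m,(u/6+330,v/6+180),45)for u,v in [(252,85),(210,415)]]
d=S[0]-S[1];print('pin',S,np.linalg.norm(d),np.degrees(np.arctan2(d[1],d[0])))
w=vision.camera_model('wrist'); Rm=cv2.Rodrigues(w['rvec'])[0]; c=-Rm.T@w['tvec']
o=arm.get_obs(); Rt=R.from_euler('xyz',o['tcp_rot'],degrees=True).as_matrix()
print('cam in tool',Rt.T@(c-o['position']),'axes (cam->tool)',Rt.T@Rm.T)
E
```

```text
plate [590.  153.6  12. ]
plate [598.6 -31.2  12. ]
plate [518.4 -34.7  12. ]
plate [512.3 148.2  12. ]
len 184.0441205144211 wid 77.90861322407129 yaw 92.28240489055129
bar [array([573.68049913, 125.24083741, 106.        ]), array([535.12519041,  97.74476664, 106.        ])] 47.355524895586605 -144.5050862274127 [554.40284477 111.49280202 106.        ]
pin [array([ 606.36626869, -380.50403987,   45.        ]), array([ 442.66214774, -349.30488025,   45.        ])] 166.65061288965774 -10.79018199554033
cam in tool [ -78.76197571 -161.71816238   -0.3047098 ] axes (cam->tool) [[-7.82595453e-06  9.58476519e-01  2.85171460e-01]
 [-1.42188728e-04 -2.85171458e-01  9.58476509e-01]
 [ 9.99999990e-01 -3.30471736e-05  1.38516296e-04]]
```

The crop confirms the choice: the rack pin is white steel with a brown head, and its head pocket is at world (440,-348). Its visible shank measures 167 mm, as described (168). The base yaw is about 92.3° (plate measures 184×78), and the bar's angle is about 35.5°. Next I move above the bush for a close look.

Emit:
step_arm(slide=[[0.0193,-0.0369,0.001],[0.0386,-0.0738,0.002],[0.0579,-0.1107,0.003],[0.0772,-0.1476,0.004],[0.0965,-0.1845,0.005],[0.1158,-0.2214,0.006],[0.1351,-0.2583,0.007],[0.1544,-0.2952,0.008]], rot=[[0,0,-0.1455],[0,0,-0.291],[0,0,-0.4365],[0,0,-0.582],[0,0,-0.7275],[0,0,-0.873],[0,0,-1.0185],[0,0,-1.164]], hand=[0,0,0,0,0,0,0,0])

```text
time_s: 2.15
position: [379.9, 339.7, 230.9]
tcp_rot: [-90.0, 0.0, -86.5]
ft_force: [0.4, 0.6, 0.8]
finger_gap: 86.9
```

Emit:
step_arm(slide=[[0.0193,-0.0369,0],[0.0386,-0.0738,0],[0.0579,-0.1107,0],[0.0772,-0.1476,0],[0.0965,-0.1845,0],[0.1158,-0.2214,0],[0.1351,-0.2583,0],[0.1351,-0.2583,0]], rot=[[0,0,-0.1455],[0,0,-0.291],[0,0,-0.4365],[0,0,-0.582],[0,0,-0.7275],[0,0,-0.873],[0,0,-1.0185],[0,0,-1.0185]], hand=[0,0,0,0,0,0,0,0])

```text
time_s: 2.95
position: [516.6, 76.5, 231.3]
tcp_rot: [-89.8, 0.0, -145.2]
ft_force: [-0.2, -0.4, 0.0]
finger_gap: 86.9
```

```bash
python3 - <<'E'
from station import arm, vision, order, nets
from h import *
o=arm.get_obs(); print(o['time_s'],o['position'],o['tcp_rot'],o['joint_positions'].round(1))
im=vision.capture('wrist'); m=vision.camera_model('wrist'); cv2.imwrite('pics/w1.png',im[:,:,::-1])
crop(im,130,60,430,285,2.6,'pics/w1c.png')
for q,z in {'bore':50,'seat':50,'bush_grip':94}.items():
    for r in nets.place_of('wrist',q)[:2]: print(q,round(r['confidence'],2),np.round(r['at'],1),np.round(plane(m,r['at'],z),1))
E
```

```text
2.95 [516.63781223  76.51812367 231.34299205] [-8.97734010e+01  4.53522010e-02 -1.45205164e+02] [-42.   13.   34.3 109.5  -8.2  59.8 -59.4]
seat 0.97 [373.6 205.4] [560.3 -17.3  50. ]
```

View pics/w1.png

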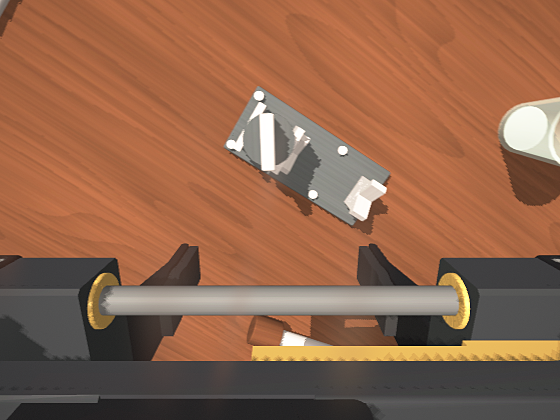

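View pics/w1c.png

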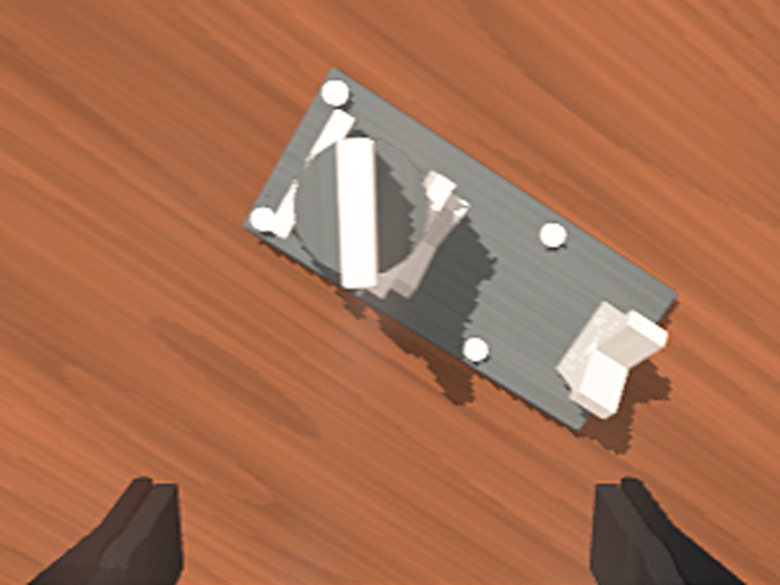

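The wrist view shows the plate corners at px (258,86), (390,172), (354,225), (224,147), and the bar from (268,114) to (268,171).

```bash
cat >> h.py <<'E'
from scipy.optimize import least_squares
def rigid(model,meas):  # 2D fit: meas = R(yaw) model + t
    model=np.float64(model);meas=np.float64(meas)
    f=lambda p:(model@np.array([[np.cos(p[2]),np.sin(p[2])],[-np.sin(p[2]),np.cos(p[2])]])+p[:2]-meas).ravel()
    r=least_squares(f,[meas[:,0].mean(),meas[:,1].mean(),np.arctan2(*(meas[1]-meas[0])[::-1])-np.arctan2(*(model[1]-model[0])[::-1])])
    return r.x[0],r.x[1],np.degrees(r.x[2]),r.fun.round(1)
E
python3 - <<'E'
from station import arm, vision
from h import *
m=vision.camera_model('wrist')
g=lambda u,v:((u+.5)/2.6-.5+130,(v+.5)/2.6-.5+60)
C=[(333,68),(677,292),(582,430),(245,226)]
P=[plane(m,g(*c),12)[:2] for c in C]
print(np.round(P,1)); print([np.linalg.norm(P[i]-P[(i+1)%4]).round(1) for i in range(4)])
print(rigid([(40,-40),(-146,-40),(-146,40),(40,40)],P))
B=[plane(m,g(*c),106)[:2] for c in [(337,140),(374,138),(378,288),(342,289)]]
print(np.round(B,1)); print(rigid([(25,6),(25,-6),(-25,-6),(-25,6)],B),rigid([(25,-6),(25,6),(-25,6),(-25,-6)],B))
t=vision.camera_model('top')
print(rigid([(40,-40),(-146,-40),(-146,40),(40,40)],[plane(t,((u+.5)/6+179.5,(v+.5)/6+179.5),12)[:2] for u,v in [(82,152),(450,128),(460,285),(92,305)]]))
E
```

```text
[[587.6 165.2]
 [600.3 -16.7]
 [523.4 -24. ]
 [510.4 159.6]]
[np.float64(182.3), np.float64(77.2), np.float64(184.0), np.float64(77.5)]
(np.float64(551.5976969177807), np.float64(123.86996089019382), np.float64(-265.86556432392445), array([ 1. ,  1.5,  1.8, -2.1, -1.2, -0.7, -1.6,  1.3]))
[[567.7 142.8]
 [575.3 133.4]
 [535.9 103.7]
 [528.4 113.5]]
(np.float64(551.8276814921934), np.float64(123.36238563736826), np.float64(36.90266660301864), array([ 0.5,  0.3,  0.1,  0.2, -0.5, -0.2, -0.2, -0.4])) (np.float64(551.8276814921934), np.float64(123.36238561859622), np.float64(36.77383193008281), array([  7.7,  -9.3,  -7. ,   9.8,  -7.7,   9.5,   7. , -10. ]))
(np.float64(553.8877905652574), np.float64(113.16532910672264), np.float64(-267.5632179535711), array([ 0.8, -0.1,  0.1, -1. ,  0.4, -0.9, -1.4,  2. ]))
```

The wrist and top estimates disagree by 10 mm in y. The arm was probably still settling when the picture was taken, so I'll look again at rest.

```bash
python3 - <<'E'
from station import arm, vision, order, nets
from h import *
o=arm.get_obs(); print(o['time_s'],o['position'],o['tcp_rot'])
m=vision.camera_model('wrist');print(m)
im=vision.capture('wrist'); cv2.imwrite('pics/w2.png',im[:,:,::-1])
o=arm.get_obs(); print(o['time_s'],o['position'],o['tcp_rot'],o['joint_velocities'].round(2))
print(vision.camera_model('wrist'))
np.save('m2.npy',m,allow_pickle=True)
crop(im,130,60,430,285,2.6,'pics/w2c.png')
for cam in ['top','side']:
    i2=vision.capture(cam); cv2.imwrite(f'pics/{cam}2.png',i2[:,:,::-1]); mm=vision.camera_model(cam)
    print(cam, proj(mm,o['position']))
crop(i2,190,130,330,230,5,'pics/s2c.png')
E
```

```text
3.15 [513.9594841   84.29227841 230.42601922] [-9.00447037e+01 -3.49446161e-03 -1.44361363e+02]
{'fovy': 66.03829662355172, 'cx': 278.178178117617, 'cy': 209.5150280612433, 'rvec': array([-2.56052185,  1.31467442,  0.19284821]), 'tvec': array([-230.61401   ,  410.18994108,  531.52725802])}
3.2 [513.88679056  84.56101471 230.42932493] [-9.00451577e+01 -2.03049973e-03 -1.44331570e+02] [-0.27 -0.08  0.03 -0.04  0.16 -0.05 -0.02]
{'fovy': 66.03829662355172, 'cx': 278.178178117617, 'cy': 209.5150280612433, 'rvec': array([-2.56086788,  1.31392024,  0.19268935]), 'tvec': array([-230.64561079,  410.1579235 ,  531.50815648])}
top [[208.1994562  217.15161418]]
side [[243.86846843 156.43625784]]
```

View pics/w2c.png

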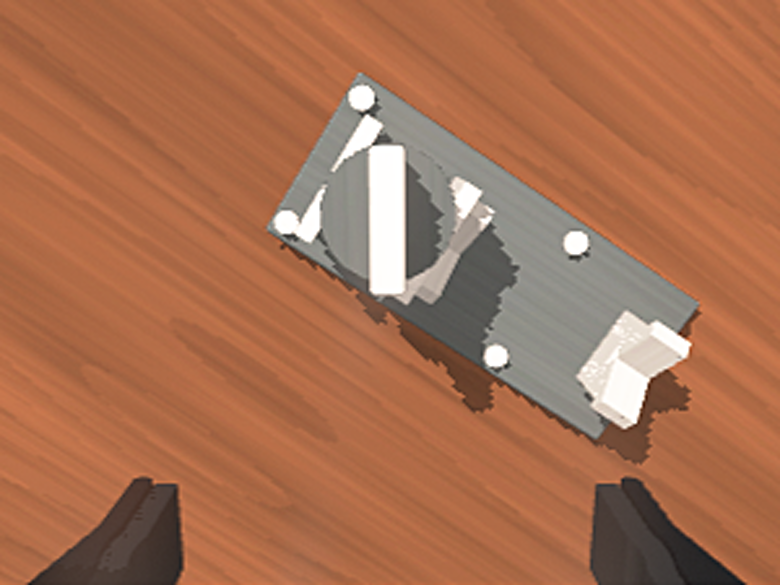

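View pics/top2.png

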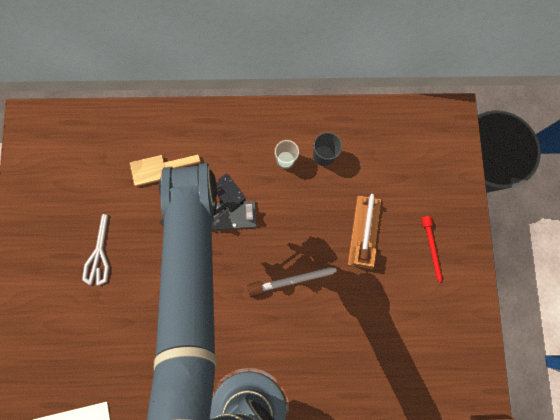

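View pics/side2.png

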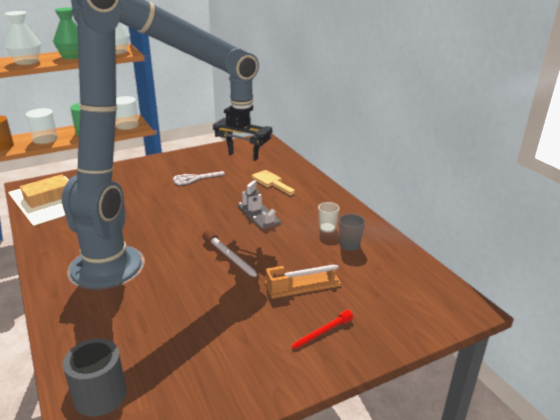

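The wrist view at rest: plate corners in the crop at (360,73), (698,302), (600,440), (268,230), with the bar upright in the picture, centred at crop (387,220).

```bash
python3 - <<'E'
from h import *
m=np.load('m2.npy',allow_pickle=True).item()
g=lambda u,v:((u+.5)/2.6-.5+130,(v+.5)/2.6-.5+60)
C=[(360,73),(698,302),(600,440),(268,230)]
P=[plane(m,g(*c),12)[:2] for c in C]
print(np.round(P,1)); print([np.linalg.norm(P[i]-P[(i+1)%4]).round(1) for i in range(4)])
print(rigid([(40,-40),(-146,-40),(-146,40),(40,40)],P))
B=[plane(m,g(*c),106)[:2] for c in [(369,146),(405,145),(405,294),(370,292)]]
print(np.round(B,1)); print(rigid([(25,6),(25,-6),(-25,-6),(-25,6)],B))
E
```

```text
[[592.7 154.7]
 [602.4 -27.6]
 [524.5 -34.2]
 [514.9 150.3]]
[np.float64(182.6), np.float64(78.1), np.float64(184.7), np.float64(77.9)]
(np.float64(555.6667579555418), np.float64(113.70309363032331), np.float64(-266.81599210912304), array([ 0.7,  1.1,  1.3, -2.2, -0.7, -0.1, -1.4,  1.2]))
[[572.3 133.3]
 [579.4 123.9]
 [539.6  95. ]
 [533.2 105.1]]
(np.float64(556.1126357929381), np.float64(114.30174472618754), np.float64(35.797696483191345), array([ 0.6,  0.5,  0.5,  0.2, -0.3, -0.1, -0.8, -0.6]))
```

Emit:
step_arm(slide=[[0.014,0.01,-0.02],[0.028,0.02,-0.05],[0.042,0.0305,-0.08],[0.042,0.0305,-0.105],[0.042,0.0305,-0.13],[0.042,0.0305,-0.15],[0.042,0.0305,-0.15],[0.042,0.0305,-0.15]], rot=[[0,0,0.004],[0,0,0.004],[0,0,0.004],[0,0,0.004],[0,0,0.004],[0,0,0.004],[0,0,0.004],[0,0,0.004]], hand=[0,0,0,0,0,0,0,0])

```text
time_s: 4.1
position: [556.5, 114.1, 80.8]
tcp_rot: [-90.0, 0.0, -144.2]
ft_force: [0.6, -0.3, 1.0]
finger_gap: 87.1
```

```bash
python3 - <<'E'
from station import arm, vision, order, nets
from h import *
im=vision.capture('wrist'); cv2.imwrite('pics/w3.png',im[:,:,::-1])
o=arm.get_obs(); print(o['time_s'],o['position'],o['tcp_rot'],o['ft_force'])
m=vision.camera_model('wrist'); print(proj(m,[[556,114,106],[o['position'][0],o['position'][1],106]]))
E
```

```text
4.15 [557.10490458 114.00991275  81.53737748] [-8.99719243e+01  9.26502777e-02 -1.44242930e+02] [1.16964549 0.11966202 0.59986661]
[[277.10860918 285.90807498]
 [278.44691437 284.21675684]]
```

View pics/w3.png

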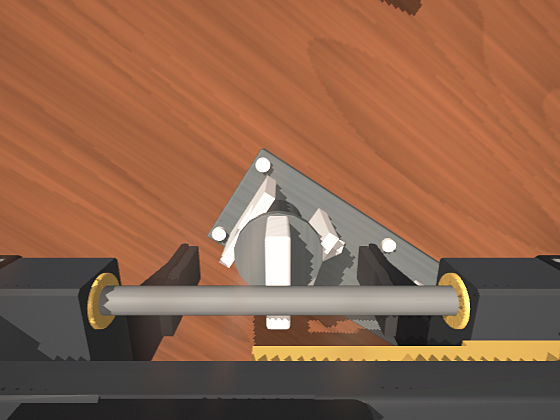

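The bar is centred between the fingers (column 277). I'll close on it and turn.

Emit:
step_arm(slide=[[0,0,0],[0,0,0],[0,0,0],[0,0,0],[0,0,0],[0,0,0]], rot=[[0,0,0],[0,0,0],[0,0,0],[0,0,0],[0,0,0],[0,0,0]], hand=[1,1,1,1,1,1], grip_force=20)

```text
time_s: 4.75
position: [556.4, 113.4, 80.6]
tcp_rot: [-90.0, 0.0, -144.3]
ft_force: [-1.4, -0.5, 0.4]
finger_gap: 47.2
```

Emit:
step_arm(slide=[[0,0,0],[0,0,0],[0,0,0],[0,0,0],[0,0,0],[0,0,0],[0,0,0]], rot=[[0,0,0],[0,0,0],[0,0,0],[0,0,0],[0,0,0],[0,0,0],[0,0,0]], hand=[1,1,1,1,1,1,1])

```text
time_s: 5.45
position: [556.0, 114.0, 80.5]
tcp_rot: [-90.1, -0.0, -144.3]
ft_force: [-1.9, 1.5, 1.4]
finger_gap: 11.8
```

Gripped: the gap reads 11.8 mm against a 12 mm bar. Now I turn it by +57°.

Emit:
step_arm(slide=[[0,0,0],[0,0,0],[0,0,0],[0,0,0],[0,0,0],[0,0,0],[0,0,0],[0,0,0]], rot=[[0,0,0.1],[0,0,0.24],[0,0,0.38],[0,0,0.52],[0,0,0.66],[0,0,0.79],[0,0,0.91],[0,0,0.997]], hand=[1,1,1,1,1,1,1,1])

```text
time_s: 6.25
position: [556.1, 114.0, 80.5]
tcp_rot: [-90.0, 0.1, -86.9]
ft_force: [-1.4, 2.5, 1.5]
finger_gap: 11.7
```

Emit:
step_arm(slide=[[0,0,0],[0,0,0],[0,0,0]], rot=[[0,0,0],[0,0,0],[0,0,0]], hand=[1,1,1])

```text
time_s: 6.55
position: [556.1, 114.0, 80.5]
tcp_rot: [-90.0, 0.0, -87.2]
ft_force: [-2.0, 3.0, 1.1]
finger_gap: 11.9
```

Emit:
step_arm(slide=[[0,0,0],[0,0,0],[0,0,0],[0,0,0],[0,0,0.03],[0,-0.01,0.075],[0,-0.03,0.12],[0,-0.054,0.15]], rot=[[0,0,0],[0,0,0],[0,0,0],[0,0,0],[0,0,0],[0,0,0],[0,0,0],[0,0,0]], hand=[0,0,0,0,0,0,0,0])

```text
time_s: 7.35
position: [557.6, 59.5, 233.9]
tcp_rot: [-89.7, 0.0, -87.1]
ft_force: [1.1, -0.4, -0.1]
finger_gap: 67.8
```

Emit:
step_arm(slide=[[0,0,0],[0,0,0],[0,0,0],[0,0,0]], rot=[[0,0,0],[0,0,0],[0,0,0],[0,0,0]], hand=[0,0,0,0])

```text
time_s: 7.75
position: [555.5, 60.5, 228.9]
tcp_rot: [-90.2, -0.0, -87.1]
ft_force: [-0.2, 0.1, -0.2]
finger_gap: 86.3
```

```bash
python3 - <<'E'
from station import arm, vision, order, nets
from h import *
o=arm.get_obs(); print(o['time_s'],o['position'],o['tcp_rot'],o['ft_force'])
m=vision.camera_model('wrist'); np.save('m4.npy',m,allow_pickle=True)
im=vision.capture('wrist'); cv2.imwrite('pics/w4.png',im[:,:,::-1])
crop(im,170,70,390,290,2.7,'pics/w4c.png')
for q,z in {'bore':50,'seat':50,'bush_grip':94}.items():
    for r in nets.place_of('wrist',q)[:2]: print(q,round(r['confidence'],2),np.round(r['at'],1),np.round(plane(m,r['at'],z),1))
E
```

```text
7.75 [555.4812268   60.46503884 228.86503579] [-9.01777522e+01 -1.28743788e-02 -8.70663531e+01] [-0.1524395   0.14479832 -0.22814702]
seat 0.55 [283.6 261.8] [565.1 -25.3  50. ]
bush_grip 0.62 [283.6 144.2] [556.9 112.1  94. ]
```

View pics/w4c.png

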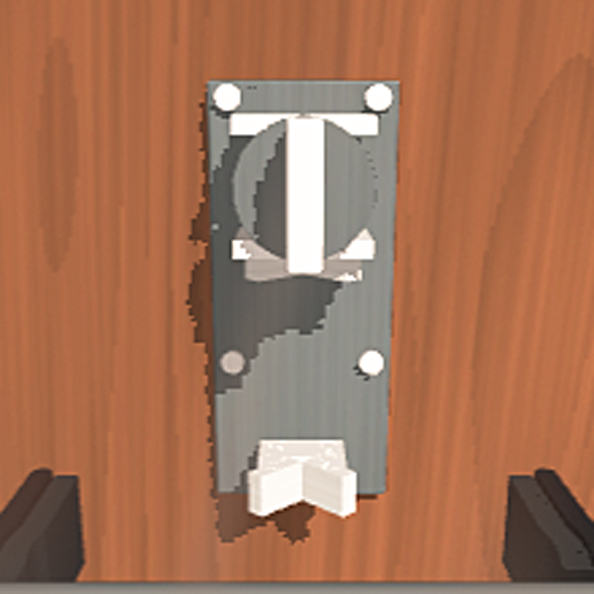

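The bush is turned, with the bar running along the base in the picture. I'll measure both.

```bash
python3 - <<'E'
from h import *
m=np.load('m4.npy',allow_pickle=True).item()
g=lambda u,v:((u+.5)/2.7-.5+170,(v+.5)/2.7-.5+70)
P=[plane(m,g(*c),12)[:2] for c in [(399,81),(384,493),(218,491),(207,81)]]
print(rigid([(40,-40),(-146,-40),(-146,40),(40,40)],P))
e=lambda a,b:np.degrees(np.arctan2(*(a-b)[::-1])); print('plate edges',e(P[0],P[1]),e(P[3],P[2]))
B=[plane(m,g(*c),106)[:2] for c in [(287,120),(323,119),(323,271),(289,272)]]
print(rigid([(25,6),(25,-6),(-25,-6),(-25,6)],B))
# near upright top outer corners z=64: front face x=-26..-19, y +-26 ; far upright
U=[plane(m,g(*c),64)[:2] for c in [(231,114),(377,114)]]; print('far upright back edge (26,+-26)',np.round(U,1), e(U[1],U[0])+90)
V=[plane(m,g(*c),56)[:2] for c in [(249,487),(355,487),(355,516),(250,516)]];print(np.round(V,1))
E
```

```text
(np.float64(555.6651992604417), np.float64(114.57698868725015), np.float64(-267.20014819367617), array([ 0.5,  1.2,  0.9, -0.9, -0.9, -1.7, -0.5,  1.3]))
plate edges 92.72444713757277 92.9487599949024
(np.float64(555.918254109848), np.float64(114.39267545391749), np.float64(93.61030773857554), array([-0.5,  1.1,  0.3,  1. ,  0.5, -1.1, -0.3, -1. ]))
far upright back edge (26,+-26) [[528.3 138.7]
 [580.5 141.4]] 92.93669196516626
[[539.8  -9.3]
 [583.8  -6.9]
 [584.7 -20.1]
 [540.7 -22.4]]
```

The base fit gives origin (555.7, 114.3), yaw 92.85°. The bar is at 93.6±1° against a tolerance of about ±6°, so it is aligned. Now to the rack.

Emit:
step_arm(slide=[[-0.006,-0.032,0],[-0.012,-0.064,0],[-0.018,-0.096,0],[-0.024,-0.128,0],[-0.03,-0.16,0],[-0.036,-0.192,0],[-0.042,-0.224,0],[-0.048,-0.256,0]], rot=[[0,0,-0.139],[0,0,-0.278],[0,0,-0.417],[0,0,-0.556],[0,0,-0.695],[0,0,-0.834],[0,0,-0.973],[0,0,-1.112]], hand=[0,0,0,0,0,0,0,0])

```text
time_s: 8.75
position: [508.1, -197.5, 230.5]
tcp_rot: [-90.0, 0.0, -151.2]
ft_force: [-0.4, 0.2, 1.0]
finger_gap: 86.9
```

Emit:
step_arm(slide=[[-0.006,-0.032,0],[-0.012,-0.064,0],[-0.018,-0.096,0],[-0.024,-0.128,0],[-0.028,-0.16,0],[-0.028,-0.16,0],[-0.028,-0.16,0],[-0.028,-0.16,0]], rot=[[0,0,-0.139],[0,0,-0.278],[0,0,-0.417],[0,0,-0.556],[0,0,-0.698],[0,0,-0.698],[0,0,-0.698],[0,0,-0.698]], hand=[0,0,0,0,0,0,0,0])

```text
time_s: 9.55
position: [481.1, -355.0, 230.1]
tcp_rot: [-90.1, -0.0, 169.3]
ft_force: [-0.0, 0.2, -0.3]
finger_gap: 86.8
```

```bash
python3 - <<'E'
from station import arm, vision, order, nets
from h import *
o=arm.get_obs(); print(o['time_s'],o['position'],o['tcp_rot'],o['joint_positions'].round(1))
m=vision.camera_model('wrist'); np.save('m5.npy',m,allow_pickle=True)
im=vision.capture('wrist'); cv2.imwrite('pics/w5.png',im[:,:,::-1])
crop(im,170,30,390,280,2.4,'pics/w5c.png')
print(arm.get_obs()['position'])
for q,z in {'rack':0,'pin':45,'pin_tip':45}.items():
    for r in nets.place_of('wrist',q)[:2]: print(q,round(r['confidence'],2),np.round(r['at'],1),np.round(plane(m,r['at'],z),1))
E
```

```text
9.55 [ 481.10248114 -355.01742803  230.12436607] [-9.00684583e+01 -2.87190008e-02  1.69297386e+02] [ -0.9  23.5  45.1 100.2 -18.4  64.  -50.7]
[ 481.18215957 -354.86634688  230.24329497]
rack 0.66 [279.  205.1] [ 448.5 -349.9    0. ]
pin 0.82 [443.3 121. ] [ 518.4 -535.9   45. ]
pin 0.76 [273.6 221. ] [ 443.8 -342.7   45. ]
pin_tip 0.86 [281.7  56.3] [ 609.7 -382.8   45. ]
pin_tip 0.76 [465.5 247.2] [ 371.1 -555.3   45. ]
```

View pics/w5c.png

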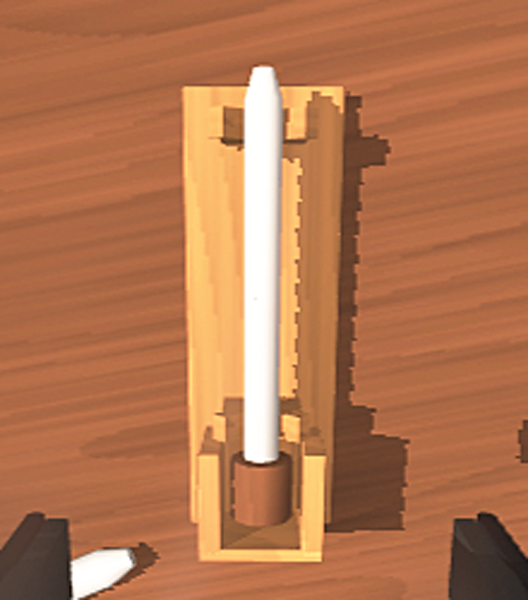

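The crop shows the white pin straight along the rack with its tip at (262,67) and head face at (261,462).

```bash
python3 - <<'E'
from h import *
m=np.load('m5.npy',allow_pickle=True).item()
g=lambda u,v:((u+.5)/2.4-.5+170,(v+.5)/2.4-.5+30)
A=[plane(m,g(*c),45) for c in [(262.5,67),(263.3,120),(263.3,250),(262,400),(261.5,450),(261.5,462)]]
print(np.round(A,1)); d=A[0]-A[5]; print(np.linalg.norm(d)); q=np.array(A[1:5])[:,:2]
v=np.polyfit(q[:,0],q[:,1],1); print(np.degrees(np.arctan(v[0])))
h=A[5][:2]; t=np.degrees(np.arctan2(d[1],d[0])); print(t,h+100*d[:2]/np.linalg.norm(d))
E
```

```text
[[ 609.  -380.1   45. ]
 [ 589.1 -376.7   45. ]
 [ 537.1 -366.9   45. ]
 [ 471.  -353.9   45. ]
 [ 447.2 -349.2   45. ]
 [ 441.3 -348.1   45. ]]
170.6849253386052
-10.992654293794892
-10.815283627649052 [ 539.56303588 -366.8316052 ]
```

Emit:
step_arm(slide=[[0.0315,-0.0055,-0.02],[0.0625,-0.0115,-0.05],[0.0625,-0.0115,-0.09],[0.0625,-0.0115,-0.125],[0.0625,-0.0115,-0.125],[0.0625,-0.0115,-0.125]], rot=[[0,0,0],[0,0,0],[0,0,0],[0,0,0],[0,0,0],[0,0,0]], hand=[0,0,0.1,0.15,0.2,0.2], grip_force=30)

```text
time_s: 10.35
position: [543.2, -368.0, 106.1]
tcp_rot: [-90.0, -0.0, 169.2]
ft_force: [-0.0, 0.5, 0.2]
finger_gap: 71.0
```

```bash
python3 - <<'E'
from station import arm, vision, order, nets
from h import *
o=arm.get_obs(); print(o['time_s'],o['position'],o['tcp_rot'],o['finger_gap'])
m=vision.camera_model('wrist')
im=vision.capture('wrist'); cv2.imwrite('pics/w6.png',im[:,:,::-1])
E
```

```text
10.35 [ 543.16751355 -368.03431106  106.10298982] [-8.99836204e+01 -1.54484803e-03  1.69152281e+02] 70.96685710625302
```

View pics/w6.png

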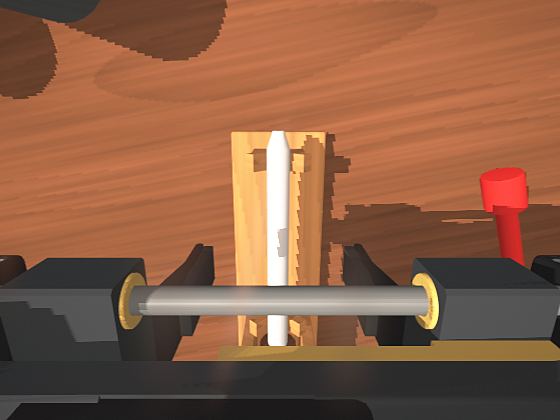

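The pin is centred at column 278. I'll descend and close.

Emit:
step_arm(slide=[[0,0,-0.03],[0,0,-0.06],[0,0,-0.079],[0,0,-0.079],[0,0,-0.079],[0,0,-0.079],[0,0,-0.079],[0,0,-0.079]], rot=[[0,0,0],[0,0,0],[0,0,0],[0,0,0],[0,0,0],[0,0,0],[0,0,0],[0,0,0]], hand=[0.2,0.2,0.4,1,1,1,1,1], grip_force=35)

```text
time_s: 11.2
position: [543.6, -368.4, 27.8]
tcp_rot: [-90.0, 0.1, 169.1]
ft_force: [-0.3, -0.0, 0.2]
finger_gap: 29.9
```

Emit:
step_arm(slide=[[0,0,0],[0,0,0],[0,0,0],[0,0,0]], rot=[[0,0,0],[0,0,0],[0,0,0],[0,0,0]], hand=[1,1,1,1])

```text
time_s: 11.6
position: [543.2, -367.6, 26.8]
tcp_rot: [-90.0, 0.0, 169.1]
ft_force: [-0.2, 2.1, 3.0]
finger_gap: 14.9
```

Emit:
step_arm(slide=[[0,0,0.005],[0,0,0.015],[0,0,0.03],[0,0,0.05],[0,0,0.075],[0,0,0.1],[0,0,0.12],[0,0,0.13]], rot=[[0,0,0],[0,0,0],[0,0,0],[0,0,0],[0,0,0],[0,0,0],[0,0,0],[0,0,0]], hand=[1,1,1,1,1,1,1,1])

```text
time_s: 12.4
position: [543.5, -369.3, 159.8]
tcp_rot: [-89.9, 0.2, 169.1]
ft_force: [-0.7, 0.1, -3.0]
finger_gap: 15.2
```

```bash
python3 - <<'E'
from station import arm, vision, order, nets
from h import *
o=arm.get_obs(); print(o['time_s'],o['position'],o['tcp_rot'],o['finger_gap'],o['ft_force'],o['torque'])
im=vision.capture('wrist'); cv2.imwrite('pics/w7.png',im[:,:,::-1])
im=vision.capture('side'); crop(im,220,150,420,300,4,'pics/s7.png')
E
```

```text
12.4 [ 543.51692183 -369.31763199  159.80838918] [-89.89446953   0.23459652 169.0957317 ] 15.180227220743069 [-0.73456765  0.08252628 -2.95676901] [-0.0550532   0.11652916  0.05690073]
```

View pics/w7.png

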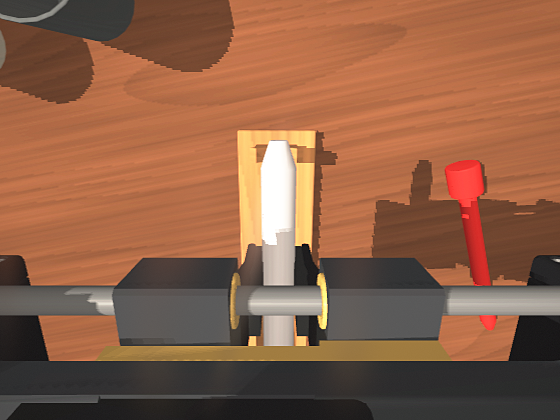

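View pics/s7.png

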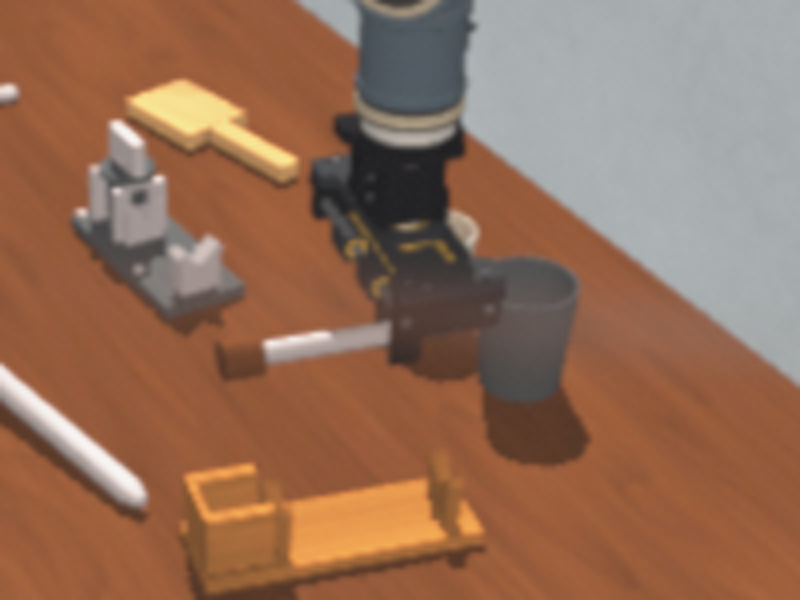

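The pin is out of the rack, head (240,357) and shank held, and no longer in the rack. I'll check its tilt and grip offset.

```bash
python3 - <<'E'
from station import arm, vision, order, nets
from h import *
o=arm.get_obs(); m=vision.camera_model('wrist'); s=vision.camera_model('side'); t=vision.camera_model('top')
print(o['position'])
Rt=R.from_euler('xyz',o['tcp_rot'],degrees=True).as_matrix()
for tilt in (-4,-2,0,2,4):
    a=np.radians(tilt); pt=lambda px:o['position']+Rt@np.array([-(px-101)*np.cos(a),-19-np.sin(a)*(px-101),0])
    print(tilt,'tip wrist',proj(m,pt(168)).round(1),'side crop head face/back/sh',[((proj(s,pt(p))[0]-[220,150]+.5)*4-.5).round(1) for p in (0,-30,60)])
E
```

```text
[ 543.52384707 -368.96603407  158.69003336]
-4 tip wrist [[277.7 139.5]] side crop head face/back/sh [array([264.7, 344.7]), array([223.3, 348.8]), array([346.2, 336.5])]
-2 tip wrist [[277.7 139.6]] side crop head face/back/sh [array([264.4, 349. ]), array([223. , 354.4]), array([346. , 338.2])]
0 tip wrist [[277.7 140. ]] side crop head face/back/sh [array([264.3, 353.2]), array([222.9, 359.9]), array([345.9, 340. ])]
2 tip wrist [[277.7 140.5]] side crop head face/back/sh [array([264.3, 357.4]), array([223. , 365.4]), array([345.9, 341.7])]
4 tip wrist [[277.7 141.2]] side crop head face/back/sh [array([264.5, 361.5]), array([223.3, 370.8]), array([345.9, 343.3])]
```

```bash
python3 - <<'E'
import cv2
a=cv2.imread('pics/s7.png'); cv2.imwrite('pics/s7z.png',cv2.resize(a[280:420,200:430],None,fx=3.2,fy=3.2,interpolation=cv2.INTER_CUBIC))
a=cv2.imread('pics/w7.png'); cv2.imwrite('pics/w7z.png',cv2.resize(a[120:260,220:340],None,fx=4,fy=4,interpolation=cv2.INTER_CUBIC))
E
```

```text
(no output)
```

View pics/s7z.png

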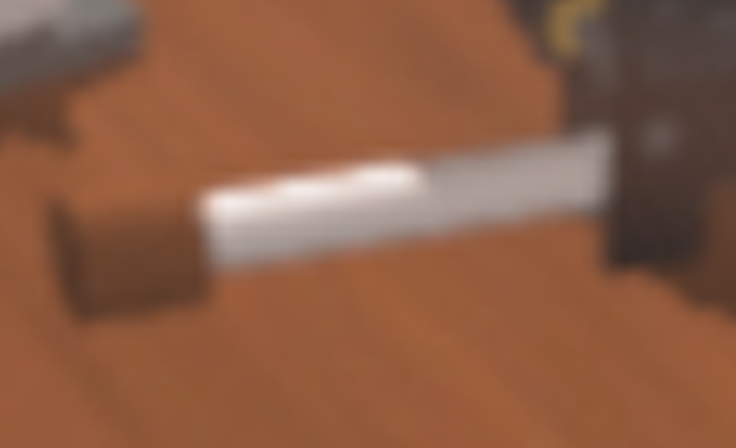

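View pics/w7z.png

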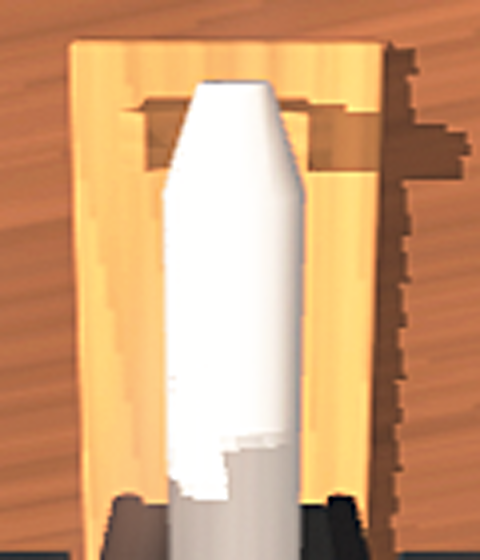

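The pin is level (tilt under 1°) and gripped at pin x≈101. I'll carry it over the rests (TCP target about (560.6, 16.4), yaw -87.15°).

Emit:
step_arm(slide=[[0.0014,0.0296,0],[0.0027,0.0592,0],[0.0041,0.0888,0],[0.0055,0.1184,0],[0.0068,0.148,0],[0.0082,0.1776,0],[0.0095,0.2072,0],[0.0109,0.2368,0]], rot=[[0,0,0.1393],[0,0,0.2786],[0,0,0.4179],[0,0,0.5572],[0,0,0.6965],[0,0,0.8358],[0,0,0.9751],[0,0,1.1144]], hand=[1,1,1,1,1,1,1,1])

```text
time_s: 13.3
position: [552.8, -129.9, 155.5]
tcp_rot: [-90.1, -0.1, -126.7]
ft_force: [0.5, 0.7, -3.7]
finger_gap: 14.9
```

Emit:
step_arm(slide=[[0.0014,0.0296,0],[0.0027,0.0592,0],[0.0041,0.0888,0],[0.0055,0.1184,0],[0.0068,0.1477,0],[0.0068,0.1477,0],[0.0068,0.1477,0],[0.0068,0.1477,0]], rot=[[0,0,0.1393],[0,0,0.2786],[0,0,0.4179],[0,0,0.5572],[0,0,0.6965],[0,0,0.6965],[0,0,0.6965],[0,0,0.6965]], hand=[1,1,1,1,1,1,1,1])

```text
time_s: 14.1
position: [560.1, 15.0, 155.9]
tcp_rot: [-90.1, -0.1, -87.2]
ft_force: [-0.1, -0.2, -1.9]
finger_gap: 14.7
```

```bash
python3 - <<'E'
from station import arm, vision, order, nets
from h import *
o=arm.get_obs(); print(o['time_s'],o['position'],o['tcp_rot'],o['finger_gap'],o['ft_force'])
m=vision.camera_model('wrist'); np.save('m8.npy',m,allow_pickle=True)
im=vision.capture('wrist'); cv2.imwrite('pics/w8.png',im[:,:,::-1]); print(arm.get_obs()['position'])
crop(im,170,90,390,310,2.7,'pics/w8c.png')
im=vision.capture('side'); crop(im,190,120,350,240,5,'pics/s8.png')
E
```

```text
14.1 [560.08503748  15.03879871 155.90725497] [-9.00803696e+01 -5.26193325e-02 -8.72468275e+01] 14.749252457791188 [-0.07082381 -0.19681533 -1.85310274]
[560.18698029  14.86257589 156.06618834]
```

View pics/w8c.png

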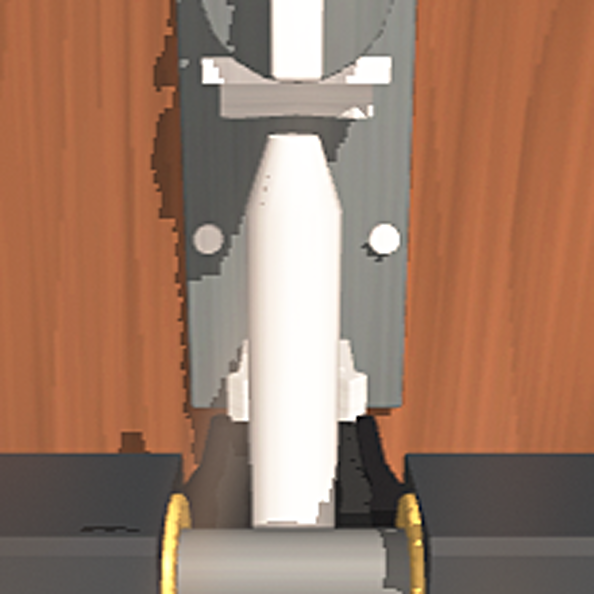

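View pics/s8.png

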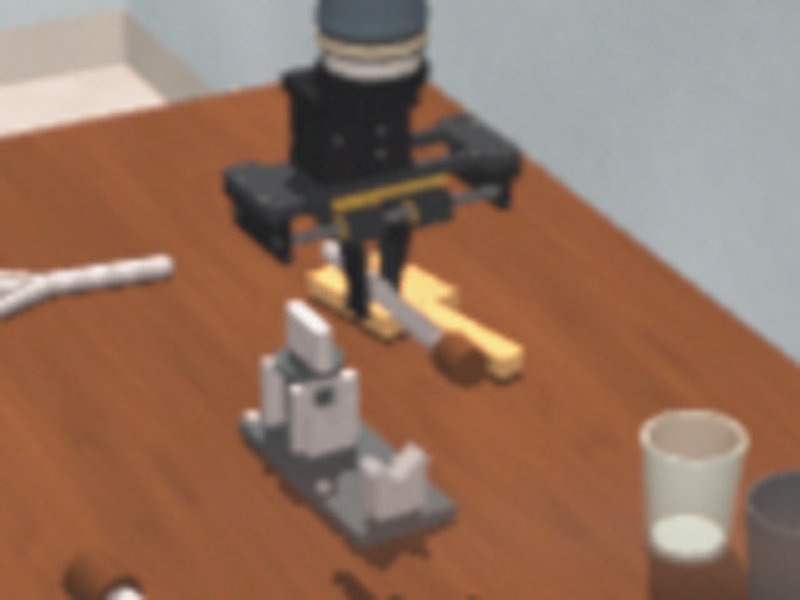

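```bash
python3 - <<'E'
from h import *
m=np.load('m8.npy',allow_pickle=True).item()
g=lambda u,v:((u+.5)/2.7-.5+170,(v+.5)/2.7-.5+90)
o=np.array([555.7,114.3]); a=np.radians(92.85); ex=np.array([np.cos(a),np.sin(a)]); ey=np.array([-ex[1],ex[0]])
def b(uv,z):
    p=plane(m,g(*uv),z)[:2]; return p.round(1),((p-o)@ex).round(1),((p-o)@ey).round(1)
print('tip',b((294.5,135),175)); print('shank',b((294.5,350),175))
print('upr L/R front top',b((203,83),64),b((390,83),64),'back',b((203,57),64),b((390,57),64))
print('front rest top',b((221,117),56),b((372,117),56))
print('plate end corners',b((191,408),12),b((402,408),12))
E
```

```text
tip (array([556.7,  82.3]), np.float64(-32.0), np.float64(0.6))
shank (array([558.4,  46.1]), np.float64(-68.3), np.float64(0.7))
upr L/R front top (array([530.8,  86.8]), np.float64(-26.3), np.float64(26.2)) (array([583.2,  89.3]), np.float64(-26.4), np.float64(-26.2)) back (array([530.7,  93.7]), np.float64(-19.3), np.float64(26.0)) (array([582.6,  96.2]), np.float64(-19.4), np.float64(-26.0))
front rest top (array([535.4,  77.2]), np.float64(-36.0), np.float64(22.1)) (array([579.5,  79.3]), np.float64(-36.1), np.float64(-22.1))
plate end corners (array([523.3, -32.8]), np.float64(-145.3), np.float64(39.7)) (array([602.6, -28.9]), np.float64(-145.4), np.float64(-39.7))
```

The base fit holds to within 0.5 mm. The tip is at base x=-32, y=+0.6, clear of the upright, so I'll lower the pin.

Emit:
step_arm(slide=[[0.0003,0,-0.03],[0.0003,0,-0.06],[0.0003,0,-0.085],[0.0003,0,-0.1],[0.0003,0,-0.108],[0.0003,0,-0.113],[0.0003,0,-0.113],[0.0003,0,-0.113]], rot=[[0,0,0],[0,0,0],[0,0,0],[0,0,0],[0,0,0],[0,0,0],[0,0,0],[0,0,0]], hand=[1,1,1,1,1,1,1,1])

```text
time_s: 15.0
position: [561.6, 16.3, 44.3]
tcp_rot: [-89.9, 0.0, -87.1]
ft_force: [-0.4, 0.8, -2.2]
finger_gap: 14.9
```

Emit:
step_arm(slide=[[0,0,-0.003],[0,0,-0.006],[0,0,-0.008],[0,0,-0.01],[0,0,-0.0115],[0,0,-0.0115]], rot=[[0,0,0],[0,0,0],[0,0,0],[0,0,0],[0,0,0],[0,0,0]], hand=[1,1,1,1,1,1])

```text
time_s: 15.6
position: [561.0, 16.5, 32.0]
tcp_rot: [-90.0, 0.0, -87.1]
ft_force: [-0.3, -0.5, -1.5]
finger_gap: 15.2
```

```bash
python3 - <<'E'
from station import arm, vision, order, nets
from h import *
o=arm.get_obs(); print(o['time_s'],o['position'],o['tcp_rot'],o['finger_gap'],o['ft_force'],o['torque'])
m=vision.camera_model('wrist'); np.save('m9.npy',m,allow_pickle=True)
im=vision.capture('wrist'); cv2.imwrite('pics/w9.png',im[:,:,::-1])
im=vision.capture('side'); crop(im,200,130,340,235,5.5,'pics/s9.png')
E
```

```text
15.6 [560.95626213  16.48414046  32.03822867] [-9.00014641e+01  3.33019013e-03 -8.71072065e+01] 15.195006089944677 [-0.27008941 -0.45150106 -1.54741474] [ 0.02665585  0.14073672 -0.00641056]
```

View pics/w9.png

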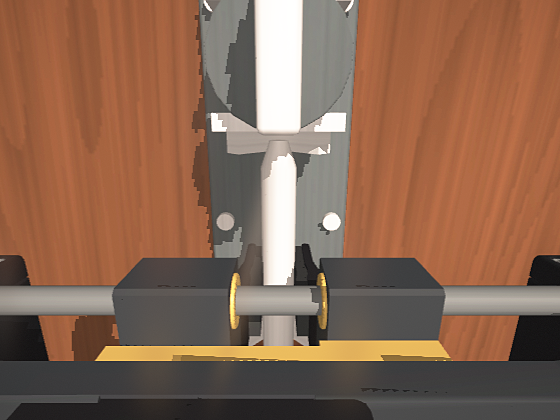

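View pics/s9.png

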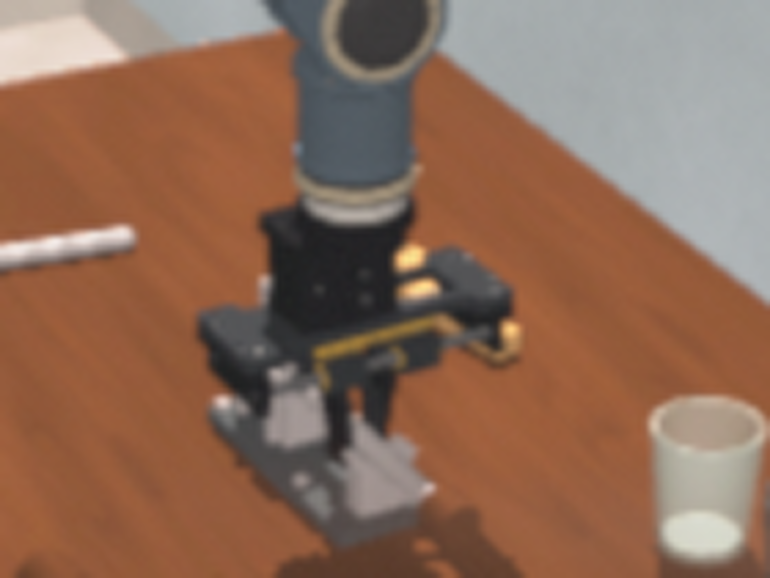

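```bash
python3 - <<'E'
from station import vision,arm
from h import *
s=vision.camera_model('side'); o=np.array([555.7,114.3]); a=np.radians(92.85); ex=np.array([np.cos(a),np.sin(a)])
for q in (-26,-129,-199,-229): print(q,((proj(s,[*(o+q*ex),50])[0]-[200,130]+.5)*5.5-.5).round(0))
im=vision.capture('side'); crop(im,240,170,310,235,10,'pics/s9z.png')
E
```

```text
-26 [308. 383.]
-129 [385. 453.]
-199 [441. 504.]
-229 [466. 527.]
```

View pics/s9z.png

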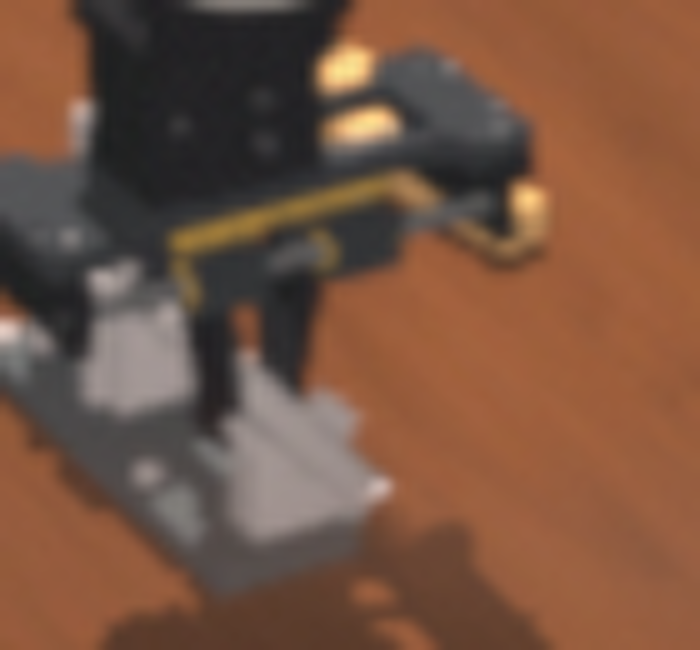

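The pin lies over both rests, with the shank at the rear V and the head beyond the plate (crop about (450,570)). I'll seat it the last mm, slide the tip to the upright, and let go.

Emit:
step_arm(slide=[[0,0,-0.0006],[0,0.002,-0.0009],[-0.0001,0.004,-0.0009],[-0.0003,0.006,-0.0009],[-0.0004,0.008,-0.0009],[-0.0004,0.009,-0.0009],[-0.0004,0.009,-0.0009],[-0.0004,0.009,-0.0009]], rot=[[0,0,0],[0,0,0],[0,0,0],[0,0,0],[0,0,0],[0,0,0],[0,0,0],[0,0,0]], hand=[1,1,1,1,1,1,1,1])

```text
time_s: 16.55
position: [560.6, 24.3, 31.6]
tcp_rot: [-90.0, -0.1, -87.2]
ft_force: [-1.8, -4.6, 4.8]
finger_gap: 15.1
```

```bash
python3 - <<'E'
from station import arm, vision, order, nets
from h import *
o=arm.get_obs(); print(o['time_s'],o['position'],o['tcp_rot'],o['finger_gap'],o['ft_force'],o['torque'])
im=vision.capture('wrist'); crop(im,200,90,360,250,3.7,'pics/w10.png')
E
```

```text
16.55 [560.6137104   24.2791916   31.64496065] [-8.99857036e+01 -6.59918710e-02 -8.71538069e+01] 15.131460313340968 [-1.82109993 -4.63626701  4.77278488] [-1.12494751  0.40349214 -0.00818832]
```

View pics/w10.png

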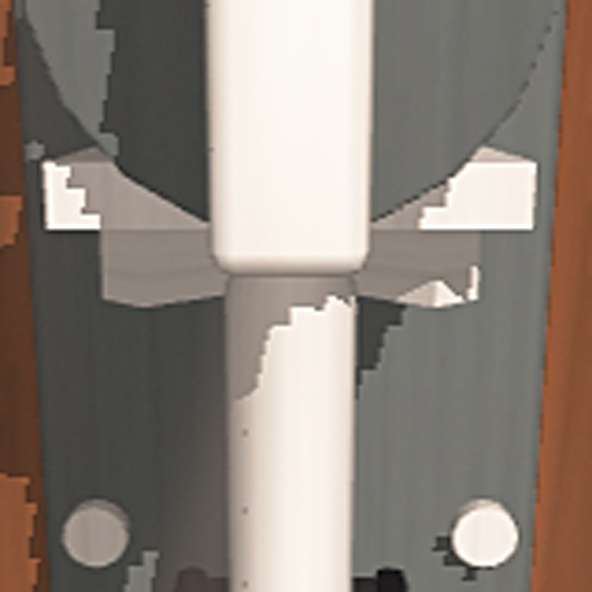

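Emit:
step_arm(slide=[[0,0,0.0005],[0,0,0.001],[0,0,0.001],[0,0,0.001],[0,0,0.001],[0,0,0.001]], rot=[[0,0,0],[0,0,0],[0,0,0],[0,0,0],[0,0,0],[0,0,0]], hand=[0.5,0.4,0.3,0.2,0.2,0.2])

```text
time_s: 17.2
position: [560.5, 25.7, 32.1]
tcp_rot: [-90.0, 0.0, -87.1]
ft_force: [-0.0, -0.3, -0.4]
finger_gap: 54.9
```

Emit:
step_arm(slide=[[0,0,0.01],[0,0,0.03],[0,0,0.06],[0,-0.01,0.1],[0.001,-0.04,0.125],[0.0025,-0.08,0.125],[0.004,-0.1,0.125],[0.004,-0.1,0.125]], rot=[[0,0,0],[0,0,0],[0,0,0],[0,0,0],[0,0,0],[0,0,0],[0,0,0],[0,0,0]], hand=[0.2,0.2,0.2,0.2,0.2,0.2,0.2,0.2])

```text
time_s: 18.0
position: [564.5, -78.8, 158.5]
tcp_rot: [-89.9, -0.1, -87.5]
ft_force: [0.2, 0.9, -0.3]
finger_gap: 69.4
```

Emit:
step_arm(slide=[[0,0,0],[0,0,0]], rot=[[0,0,0],[0,0,0]], hand=[0.2,0.2])

```text
time_s: 18.2
position: [564.5, -72.6, 157.1]
tcp_rot: [-90.0, 0.1, -87.0]
ft_force: [-0.4, -0.5, 0.0]
finger_gap: 69.3
```

```bash
python3 - <<'E'
from station import arm, vision, order, nets
from h import *
o=arm.get_obs(); print(o['time_s'],o['position'],o['tcp_rot'],o['finger_gap'],o['ft_force'],o['torque'])
m=vision.camera_model('wrist'); np.save('m11.npy',m,allow_pickle=True)
im=vision.capture('wrist'); cv2.imwrite('pics/w11.png',im[:,:,::-1]); crop(im,180,60,380,270,2.8,'pics/w11c.png')
im=vision.capture('side'); crop(im,200,150,340,255,5.5,'pics/s11.png')
E
```

```text
18.2 [564.49551032 -72.61204429 157.13276491] [-9.00132169e+01  6.52721139e-02 -8.69748001e+01] 69.33225768607146 [-0.38840619 -0.53175297  0.03748143] [-0.09179575  0.03377736  0.0009321 ]
```

View pics/w11.png

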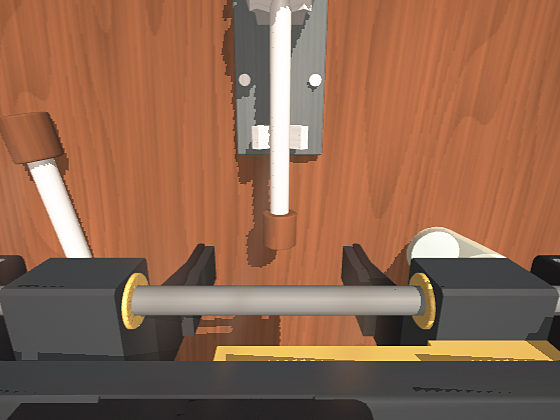

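View pics/s11.png

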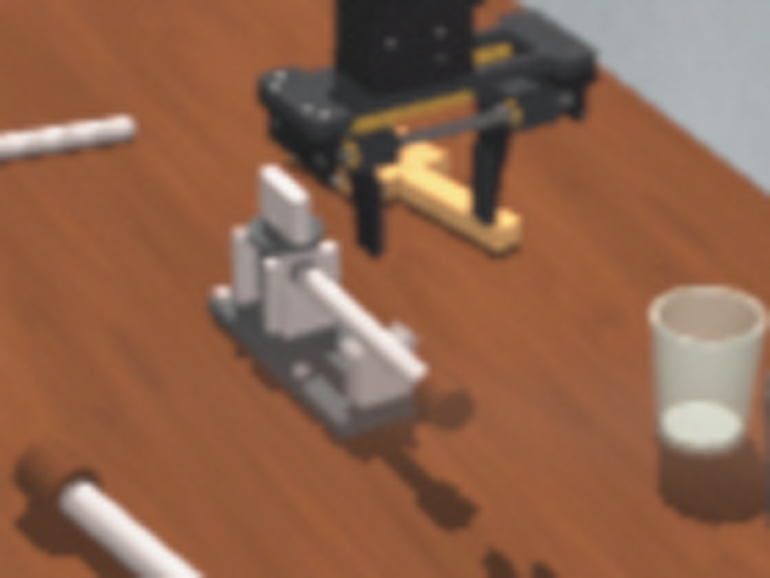

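The pin rests in both V's, with its tip at the upright's window and the head face at px (280,213).

```bash
python3 - <<'E'
from h import *
from station import vision,arm
m=np.load('m11.npy',allow_pickle=True).item()
o=np.array([555.7,114.3]); a=np.radians(92.85); ex=np.array([np.cos(a),np.sin(a)]); ey=np.array([-ex[1],ex[0]])
def b(uv,z):
    p=plane(m,uv,z)[:2]; return p.round(1),((p-o)@ex).round(1),((p-o)@ey).round(1)
print('face top',b((280,211),65),'face side',b((280,214),50),'back top',b((280,240),65),'back',b((280,247),50),'V rear',b((280,154),12),'axis',b((280,180),50),b((281,30),50))
for s in (-203,-206,-209): print(s,o+s*ex)
print(arm.get_obs()['position'])
E
```

```text
face top (array([565.5, -71. ]), np.float64(-185.6), np.float64(-0.5)) face side (array([565.9, -78.2]), np.float64(-192.8), np.float64(-0.6)) back top (array([566.9, -96.5]), np.float64(-211.1), np.float64(-0.7)) back (array([ 567.6, -109.3]), np.float64(-223.9), np.float64(-0.8)) V rear (array([563.5, -30.9]), np.float64(-145.4), np.float64(-0.6)) axis (array([564.3, -48.2]), np.float64(-162.7), np.float64(-0.5)) (array([558.9,  65.2]), np.float64(-49.2), np.float64(-0.7))
-203 [565.7934389 -88.4489149]
-206 [565.94260302 -91.44520428]
-209 [566.09176714 -94.44149366]
[564.51917749 -72.73624531 157.00438996]
```

View pics/w11c.png

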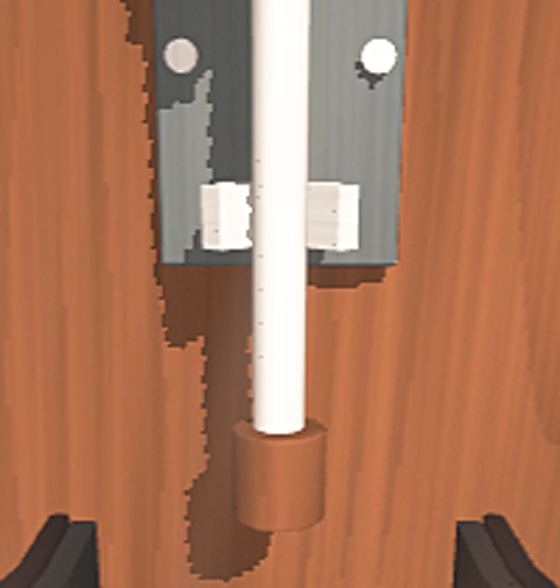

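Emit:
step_arm(slide=[[0.0016,-0.0188,-0.02],[0.0016,-0.0188,-0.05],[0.0016,-0.0188,-0.085],[0.0016,-0.0188,-0.11],[0.0016,-0.0188,-0.126],[0.0016,-0.0188,-0.126],[0.0016,-0.0188,-0.126]], rot=[[0,0,0],[0,0,0],[0,0,0],[0,0,0],[0,0,0],[0,0,0],[0,0,0]], hand=[0.2,0.2,0.2,0.2,0.2,0.2,0.2])

```text
time_s: 19.0
position: [566.4, -92.7, 31.3]
tcp_rot: [-90.0, 0.0, -87.0]
ft_force: [0.0, -0.1, 0.3]
finger_gap: 69.6
```

```bash
python3 - <<'E'
from station import arm, vision, order, nets
from h import *
o=arm.get_obs(); print(o['time_s'],o['position'],o['tcp_rot'],o['finger_gap'],o['ft_force'])
im=vision.capture('wrist'); cv2.imwrite('pics/w12.png',im[:,:,::-1])
im=vision.capture('side'); crop(im,200,130,340,235,5.5,'pics/s12.png')
E
```

```text
19.0 [566.43038192 -92.65760762  31.32028965] [-8.99996802e+01  1.23395539e-02 -8.70459656e+01] 69.62920692659047 [ 0.00264742 -0.06335503  0.28389888]
```

View pics/w12.png

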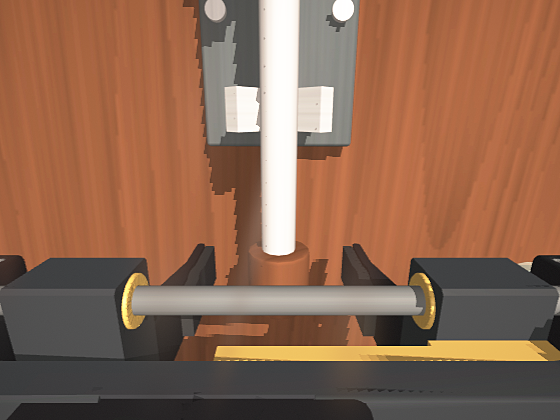

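View pics/s12.png

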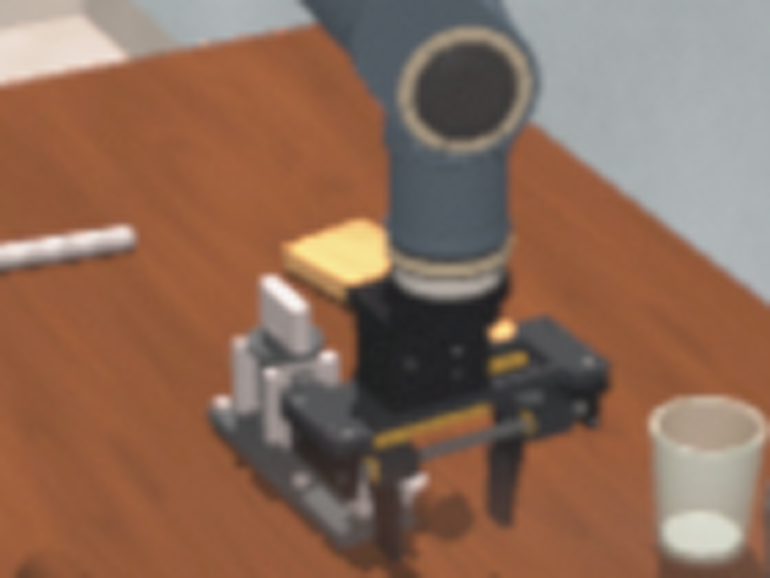

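The head sits centred between the fingers (column 279). I'll close gently.

Emit:
step_arm(slide=[[0,0,0],[0,0,0],[0,0,0],[0,0,0],[0,0,0],[0,0,0],[0,0,0],[0,0,0]], rot=[[0,0,0],[0,0,0],[0,0,0],[0,0,0],[0,0,0],[0,0,0],[0,0,0],[0,0,0]], hand=[1,1,1,1,1,1,1,1], grip_force=15)

```text
time_s: 19.9
position: [566.3, -93.4, 31.2]
tcp_rot: [-90.0, -0.0, -87.1]
ft_force: [1.2, 0.3, 0.6]
finger_gap: 29.5
```

```bash
python3 - <<'E'
from station import arm, vision, order, nets
from h import *
m=vision.camera_model('wrist'); o0=arm.get_obs()
im=vision.capture('wrist'); cv2.imwrite('pics/w13.png',im[:,:,::-1])
o=arm.get_obs(); print(o['time_s'],o0['position'],o['position'],o['tcp_rot'],o['finger_gap'],o['ft_force'],o['torque'])
og=np.array([555.7,114.3]); a=np.radians(92.85); ex=np.array([np.cos(a),np.sin(a)])
for v in (248,250,252,255): print(v,(plane(m,(279,v),58)[:2]-og)@ex)
E
```

```text
19.95 [566.26445471 -93.40063378  31.17677928] [566.2805416  -93.35843368  31.18385027] [-8.99819614e+01 -2.99376964e-04 -8.71109221e+01] 29.49019842355838 [ 0.65357551  0.31060488 -0.19655557] [-0.06688795 -0.08732928 -0.02029524]
248 -187.94601335943833
250 -188.92454913543983
252 -189.90683674770142
255 -191.38735019611312
```

View pics/w13.png

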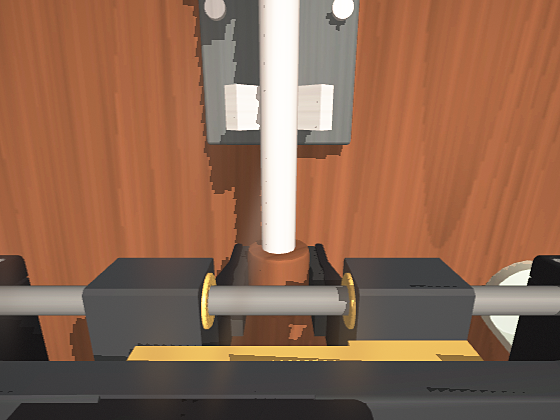

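Gripped on the head (29.5 mm), with the head face at x≈-190. About 54 mm is left to slide, and I'll push in stages.

Emit:
step_arm(slide=[[-0.0002,0.004,0],[-0.0004,0.008,0],[-0.0006,0.012,0],[-0.0008,0.016,0],[-0.001,0.02,0],[-0.0012,0.024,0],[-0.0014,0.028,0],[-0.0014,0.028,0]], rot=[[0,0,0],[0,0,0],[0,0,0],[0,0,0],[0,0,0],[0,0,0],[0,0,0],[0,0,0]], hand=[1,1,1,1,1,1,1,1])

```text
time_s: 20.75
position: [564.9, -64.1, 31.2]
tcp_rot: [-90.0, 0.1, -87.1]
ft_force: [1.7, 0.1, -0.6]
finger_gap: 29.2
```

```bash
python3 - <<'E'
from station import arm, vision, order, nets
from h import *
m=vision.camera_model('wrist')
o=arm.get_obs(); print(o['time_s'],o['position'],o['tcp_rot'],o['finger_gap'],o['ft_force'],o['torque'])
im=vision.capture('wrist'); cv2.imwrite('pics/w14.png',im[:,:,::-1])
E
```

```text
20.75 [564.85804125 -64.13488206  31.19106991] [-8.99888267e+01  5.11360703e-02 -8.70532578e+01] 29.23158745299706 [ 1.74319635  0.12291516 -0.61005546] [ 0.08216509 -0.2022635  -0.00467302]
```

View pics/w14.png

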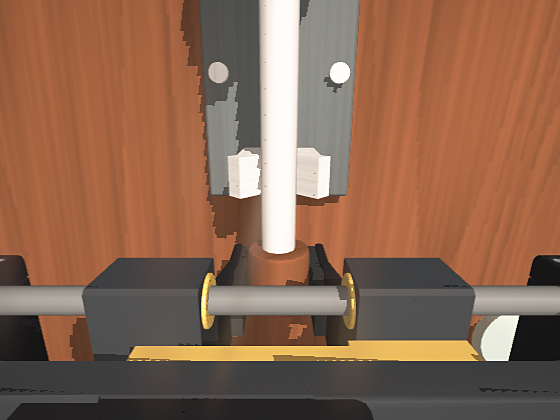

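It slides without force and without slipping in the grip. I'll continue.

Emit:
step_arm(slide=[[-0.0002,0.004,0],[-0.0004,0.008,0],[-0.0006,0.012,0],[-0.0008,0.016,0],[-0.001,0.02,0],[-0.0011,0.022,0],[-0.0011,0.022,0]], rot=[[0,0,0],[0,0,0],[0,0,0],[0,0,0],[0,0,0],[0,0,0],[0,0,0]], hand=[1,1,1,1,1,1,1])

```text
time_s: 21.5
position: [563.7, -42.5, 31.2]
tcp_rot: [-90.0, 0.0, -87.1]
ft_force: [1.9, 0.3, -0.0]
finger_gap: 29.3
```

Emit:
step_arm(slide=[[0,0.001,0],[-0.0001,0.002,0],[-0.0001,0.003,0],[-0.0002,0.004,0],[-0.0002,0.004,0]], rot=[[0,0,0],[0,0,0],[0,0,0],[0,0,0],[0,0,0]], hand=[1,1,1,1,1])

```text
time_s: 22.0
position: [563.6, -39.3, 31.2]
tcp_rot: [-90.0, 0.0, -87.1]
ft_force: [2.4, -1.6, 0.4]
finger_gap: 29.7
```

```bash
python3 - <<'E'
from station import arm, vision, order, nets
from h import *
m=vision.camera_model('wrist')
o=arm.get_obs(); print(o['time_s'],o['position'],o['tcp_rot'],o['finger_gap'],o['ft_force'],o['torque'])
im=vision.capture('wrist'); crop(im,180,150,380,300,3.8,'pics/w15.png')
E
```

```text
22.0 [563.55615207 -39.33446729  31.2303908 ] [-8.99794125e+01  2.15258559e-03 -8.71150795e+01] 29.680368603751873 [ 2.40605954 -1.64130561  0.36370197] [-0.47048132 -0.26066715  0.00235473]
```

View pics/w15.png

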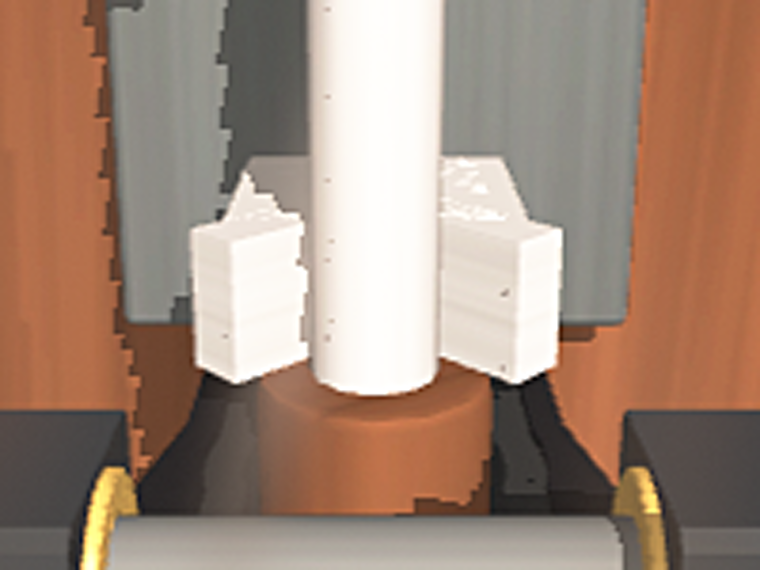

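The head face is nearly at the rest. I'll push on in small steps until the force rises.

Emit:
step_arm(slide=[[0,0.0005,0],[0,0.001,0],[0,0.0015,0],[0,0.0015,0]], rot=[[0,0,0],[0,0,0],[0,0,0],[0,0,0]], hand=[1,1,1,1])

```text
time_s: 22.45
position: [563.5, -38.8, 31.2]
tcp_rot: [-90.0, -0.1, -87.1]
ft_force: [1.1, -5.4, 1.1]
finger_gap: 29.6
```

Emit:
step_arm(slide=[[0,0.0005,0],[0,0.001,0],[0,0.0015,0],[0,0.0015,0]], rot=[[0,0,0],[0,0,0],[0,0,0],[0,0,0]], hand=[1,1,1,1])

```text
time_s: 22.85
position: [563.5, -38.8, 31.2]
tcp_rot: [-90.0, -0.2, -87.2]
ft_force: [1.6, -7.1, 0.6]
finger_gap: 29.3
```

```bash
python3 - <<'E'
from station import arm, vision, order, nets
from h import *
o=arm.get_obs(); print(o['time_s'],o['position'],o['tcp_rot'],o['finger_gap'],o['ft_force'],o['torque'])
im=vision.capture('wrist'); crop(im,180,150,380,300,3.8,'pics/w16.png')
E
```

```text
22.85 [563.49447908 -38.84012038  31.21359828] [-89.9735251   -0.15385044 -87.19797709] 29.334126923414374 [ 1.61619265 -7.07974282  0.57302438] [-1.64742077 -0.33136999  0.01146695]
```

View pics/w16.png

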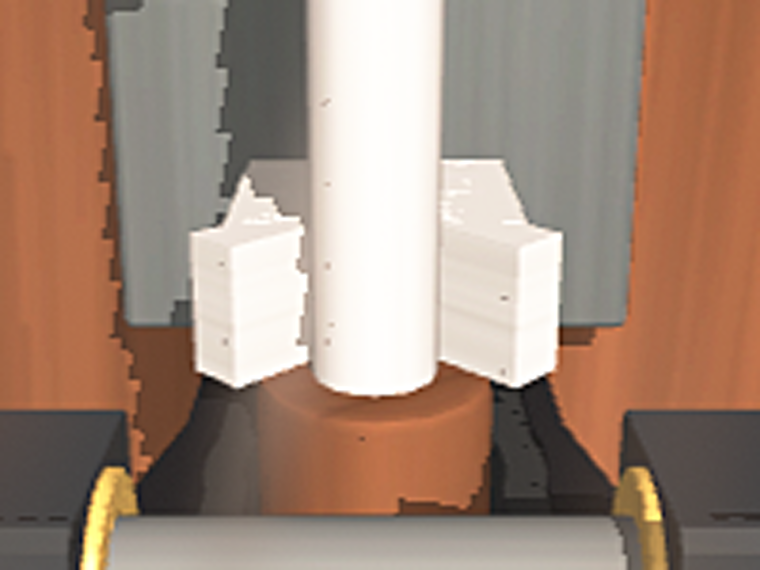

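It stopped at 54.6 mm of travel with the force rising, as expected for home. I'll add one firmer push to confirm that it is a hard stop.

Emit:
step_arm(slide=[[0,0,0],[0,0.001,0],[0,0.002,0],[0,0.003,0],[0,0.003,0],[0,0.003,0]], rot=[[0,0,0],[0,0,0],[0,0,0],[0,0,0],[0,0,0],[0,0,0]], hand=[1,1,1,1,1,1], grip_force=30)

```text
time_s: 23.5
position: [563.6, -38.8, 31.3]
tcp_rot: [-89.9, -0.3, -87.3]
ft_force: [1.2, -13.1, -1.2]
finger_gap: 28.7
```

```bash
python3 - <<'E'
from station import arm, vision, order, nets
from h import *
o=arm.get_obs(); print(o['time_s'],o['position'],o['tcp_rot'],o['finger_gap'],o['ft_force'],o['torque'])
im=vision.capture('side'); crop(im,200,130,340,235,5.5,'pics/s17.png')
E
```

```text
23.5 [563.55154065 -38.79454399  31.26131366] [-89.94881788  -0.33830251 -87.2891137 ] 28.674798510029472 [  1.22915624 -13.05454403  -1.18330535] [-2.73746185 -0.35719391  0.0638591 ]
```

View pics/s17.png

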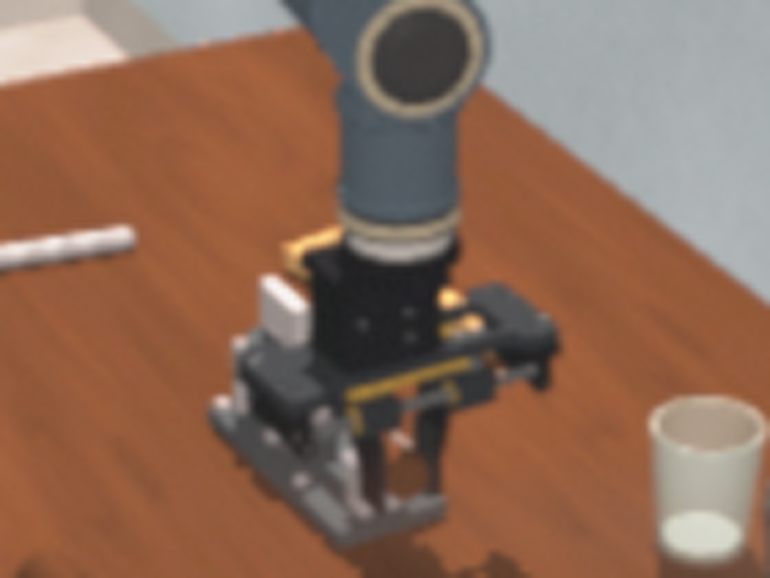

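It is a hard stop: no movement at 13 N. I'll relax, let go, and rise.

Emit:
step_arm(slide=[[0,-0.003,0],[0,-0.005,0],[0,-0.005,0],[0,-0.005,0],[0,-0.005,0],[0,-0.005,0],[0,-0.005,0],[0,-0.005,0]], rot=[[0,0,0],[0,0,0],[0,0,0],[0,0,0],[0,0,0],[0,0,0],[0,0,0],[0,0,0]], hand=[1,1,0.4,0.3,0.2,0.2,0.2,0.2])

```text
time_s: 24.35
position: [563.3, -38.0, 31.1]
tcp_rot: [-90.0, 0.0, -87.1]
ft_force: [0.8, -0.5, -0.1]
finger_gap: 66.2
```

Emit:
step_arm(slide=[[0,0,0.01],[0,0,0.03],[0,0,0.06],[0,-0.01,0.1],[0,-0.03,0.14],[0,-0.03,0.17],[0,-0.03,0.17],[0,-0.03,0.17]], rot=[[0,0,0],[0,0,0],[0,0,0],[0,0,0],[0,0,0],[0,0,0],[0,0,0],[0,0,0]], hand=[0.2,0.2,0.1,0,0,0,0,0])

```text
time_s: 25.15
position: [563.5, -68.3, 202.2]
tcp_rot: [-89.9, 0.0, -87.1]
ft_force: [-0.5, 0.1, 0.5]
finger_gap: 86.6
```

Emit:
step_arm(slide=[[0,0,0],[0,0,0],[0,0,0]], rot=[[0,0,0],[0,0,0],[0,0,0]], hand=[0,0,0])

```text
time_s: 25.45
position: [562.8, -68.1, 200.0]
tcp_rot: [-90.1, 0.0, -87.1]
ft_force: [0.2, 0.3, -0.0]
finger_gap: 86.9
```

```bash
python3 - <<'E'
from station import arm, vision, order, nets
from h import *
o=arm.get_obs(); print(o['time_s'],o['position'],o['tcp_rot'],o['finger_gap'],o['ft_force'])
m=vision.camera_model('wrist'); np.save('m18.npy',m,allow_pickle=True)
im=vision.capture('wrist'); crop(im,170,20,390,280,2.3,'pics/w18.png')
im=vision.capture('side'); crop(im,200,130,340,235,5.5,'pics/s18.png')
im=vision.capture('top'); cv2.imwrite('pics/t18.png',im[:,:,::-1])
E
```

```text
25.45 [562.8074448  -68.09174046 200.02482398] [-9.01277792e+01  4.93383516e-03 -8.70929687e+01] 86.88112479401387 [ 0.23237587  0.32529308 -0.01605877]
```

View pics/w18.png

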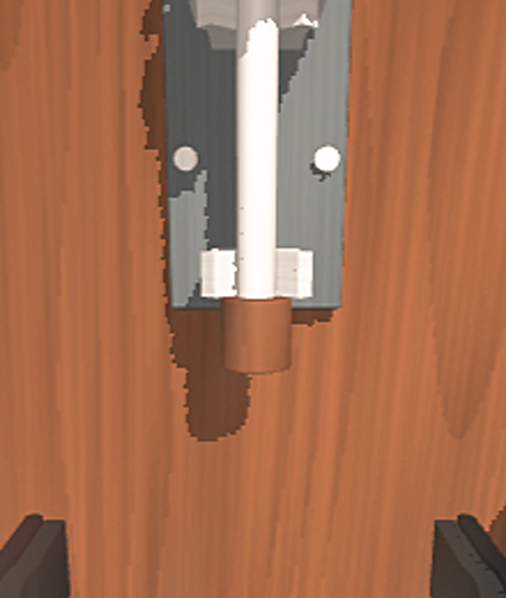

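View pics/s18.png

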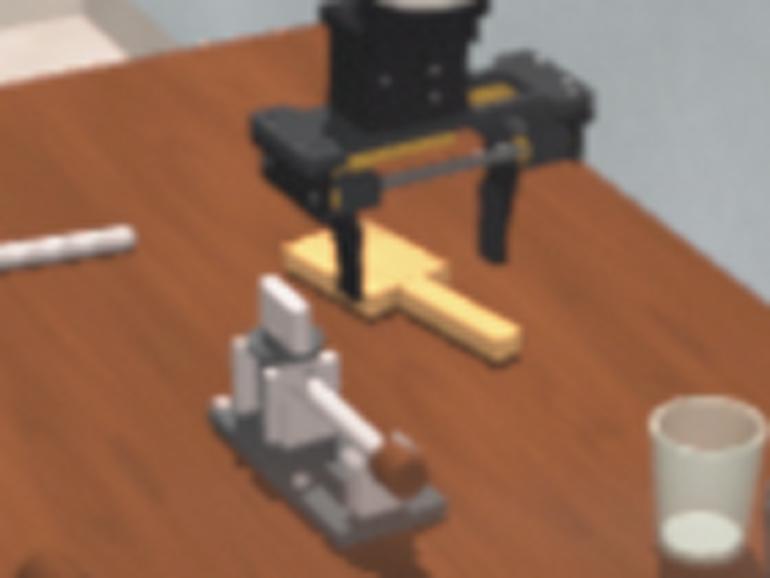

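View pics/t18.png

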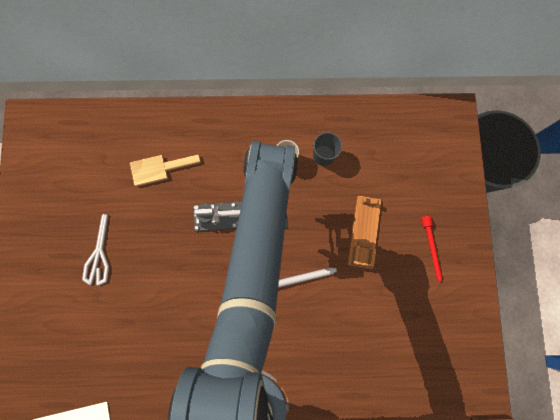

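The head meets the rear rest (crop row 297). I'll check that the tip comes out beyond the far upright.

Emit:
step_arm(slide=[[-0.002,0.04,0.015],[-0.004,0.08,0.03],[-0.006,0.12,0.03],[-0.008,0.15,0.03],[-0.008,0.15,0.03],[-0.008,0.15,0.03],[-0.008,0.15,0.03],[-0.008,0.15,0.03]], rot=[[0,0,0],[0,0,0],[0,0,0],[0,0,0],[0,0,0],[0,0,0],[0,0,0],[0,0,0]], hand=[0,0,0,0,0,0,0,0])

```text
time_s: 26.4
position: [555.6, 79.9, 231.1]
tcp_rot: [-90.0, -0.0, -87.3]
ft_force: [-0.4, 0.2, 1.0]
finger_gap: 86.9
```

```bash
python3 - <<'E'
from station import arm, vision, order, nets
from h import *
o=arm.get_obs(); print(o['time_s'],o['position'])
m=vision.camera_model('wrist'); im=vision.capture('wrist'); crop(im,180,70,380,290,2.7,'pics/w19.png')
og=np.array([555.7,114.3]); a=np.radians(92.85); ex=np.array([np.cos(a),np.sin(a)])
for s,z in ((32,50),(26,64),(-136,50),(-136,65),(-166,65),(-136,56)): print(s,z,((proj(m,[*(og+s*ex),z])[0]-[180,70]+.5)*2.7-.5).round(1))
E
```

```text
26.4 [555.58570361  79.93488064 231.13505177]
32 50 [271.6 150.4]
26 64 [271.8 168.7]
-136 50 [271.7 548.8]
-136 65 [271.9 565.8]
-166 65 [271.9 628.5]
-136 56 [271.7 555.4]
```

View pics/w19.png

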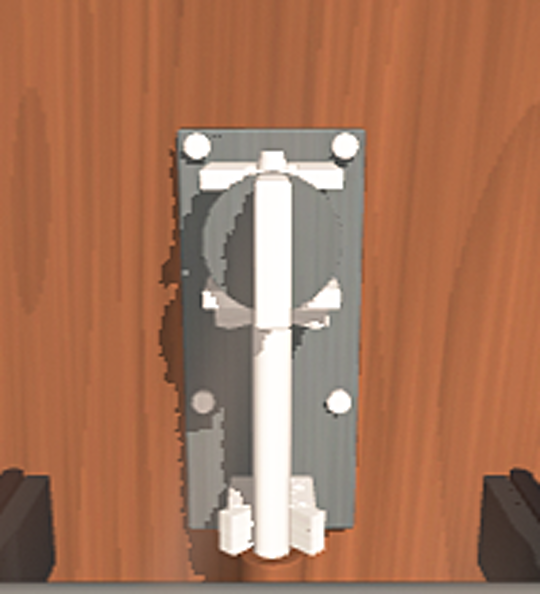

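The tip shows at (272,151), against (271.6,150.4) predicted for fully home. The gripper is clear, so I'm handing in.

```bash
python3 - <<'E'
from station import order, arm
print(order.job_done(), arm.get_obs()['time_s'])
E
```

```text
the job is handed in; nothing more can be done
the job is handed in; nothing more can be done
```

The job was done in the order asked and handed in after about 26 s (limit 61 s).

- **Bush:** I turned it by its bar through about 57°. Afterwards the bar measured 93.6±1° against the base's 92.85°; the pin's fit allows about 6°.
- **Laying the pin:** I lifted the smaller steel pin out of the rack by its shank and laid it in both V rests with its tip at the near upright. I let go there and checked in the pictures that it stayed.
- **Sliding it home:** I took the pin by its head and slid it about 54.6 mm. It then stopped dead and did not move under a 13 N push. I let go and raised the gripper clear.

**Last checks:**
- The tip showed beyond the far upright at (272,151), where (271.6,150.4) was predicted for fully home.
- The head sat against the rear rest.
- The arm was in free air with the gripper open.
- The can, paddle and shears were where they started. In the last top picture the arm partly hid the glass, but it looked unmoved in the side view.

**Disagreements:** the first wrist picture was off by about 10 mm because the arm was still settling, so I retook it at rest. The V rests measured about 44 mm across their tops against the 40 mm given; I put this down to slanted arms, and it did not matter.

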